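Nest the graduated copper beakers of an auction lot

ROBOT

A 7-joint arm with a two-finger parallel gripper is mounted at the origin on the work surface. World frame = base frame: x ahead of the robot, y to its left, z up, the work surface at z = 0. Lengths are in m, angles in rad, forces in N, time in s.
With the tool pointing down it reaches from about 0.425 to 0.95 m from the base axis. Payload 16.7 kg.
Tool frame: the origin (TCP) lies on the centre line of the jaws, within the pads' length; the fingertips stand 25 mm ahead of it and the grasp point (between the pads) lies 6 mm ahead of it; z points along the fingers, y is the direction in which the jaws open and shut (so a half turn about z gives the same grasp; the last joint's range is limited). The gripper opens to 94 mm and grips with 3 to 60 N. Pads are 16 mm wide; open, the fingers measure 119 mm over their backs; the gripper's body (75 mm by 177 mm) begins 78 mm behind the grasp point.
Start: joints at [1.133, 0.426, 0.074, 1.606, -0.034, 1.111, -0.067], TCP at [0.192, -0.647, 0.23] pointing down, gripper open.
Joint ranges: [-2.85, 2.85], [-0.5, 2.14], [-1.23, 1.37], [0.21, 2.46], [-1.02, 4.16], [0.16, 2.05], [-2.73, 2.73]. Speed limits (rad/s): [1.89, 1.89, 2.39, 2.39, 3.01, 3.01, 3.01].

INTERFACE

Orientations are given as a unit quaternion [w, x, y, z].
In Python, from cell import ctrl, vision, order gives the robot as it stands.
- The arm moves only by the tool move_arm, never from a script. Its argument "series" is a list of rows, each an object with "delta_pos": the shift along the tool's x, y, z in cm, a list of three; "delta_rot": the turn, a rotation vector about the tool's x, y, z in degrees, a list of three. A call has 1 to 12 rows; each row is the pose to reach, as a shift and turn from the pose measured when the call began, along the tool's axes at that moment; what a row does not reach only later rows make up. A row lasts 1/12 s, in which the tool goes at most 41.7 mm and 7.16 degrees, less where a joint would pass 70% of its speed; a pose out of reach is approached as far as the arm can. A call with a gripper value outside its range is refused whole. "claw" is the finger opening in cm, from 0 to 9.4, set as the call begins (left out, the last holds). The fingers move at their own pace and stop on an object; the grip force is fixed at half the most. Time passes only in rows, so rows that repeat a pose let the fingers close. It gives the time, the measured TCP pose, the force and the opening at its end, in the units of the state.
- ctrl.get_obs(): the state, without advancing time (a new reading comes with each control period).
- vision.snapshot(name): name is "side" or "top" or "wrist"; returns (picture, depth): 420x560x3 uint8, red, green, blue; 420x560 float32, m along the optical axis (not along the pixel's ray), 0 where there is no reading.
- vision.get_calibration(name): a dict with "fx", "fy", "cx", "cy" (pixels), "origin" and "rotation" of the camera in the world; the wrist camera has in their place "mount" (4x4, takes a point from camera to tool coordinates, whose origin is the TCP and whose axes are the flange's). Camera axes: x right, y up, looking along -z (the intrinsics and any distortion apply to the point x, -y, -z); pixel columns grow to the right and rows downward; lengths in m; the calibration is good to about 2 mm. A picture is of the moment at which its call begins: read the wrist's pose just before it. get_calibration takes no time and is no camera call.
- order.close_job(): hands the job in, once; it reports no verdict.
The state is a dict: "time_s": time; "joint_positions": joint angles; "dq": joint speeds; "effort": joint torques, N m; "position": TCP position; "eef_rot": TCP orientation; "force": force on the tool from outside, world axes, zero at the start; "moment": the same for the moment, N m; "width": opening from 0.0 (shut) to 1.0 (fully open).
Only numpy, scipy, OpenCV 4.12 (cv2) and the standard library are available. Lean on these libraries where they do the work, as an engineer would, in place of code of your own. Each camera call takes 0.05 s, during which the arm holds its last target.

TASK

The four copper beakers and their lid are one graduated set; pack it as one stack for its auction lot: stand the largest beaker upright in the middle of the empty blue-lined tray, then nest the others into it one at a time in order of size, each pushed home with its brass collar resting on the rim below, and last of all put the lid on the smallest. The smallest beaker was left standing in a squat brass pot. The pot stays where it is, and so does the other lot (bell and black box on the grey-lined tray); do not knock anything over.

Things in the scene. Friction and masses are not known exactly. Their poses are not given: they have to be found in the camera images.
- beaker1: The largest copper beaker, standing on the table, the only one without a collar (thin brass band round the foot). 82 mm tall, open top, outside 70 mm at the rim and down to 50 mm height, tapering below to 62 mm at the foot; wall 3 mm, mouth 64 mm. Origin: centre of the underside, z up along its axis; round, so yaw means nothing.
- beaker2: The second largest copper beaker, 82 mm tall, open top, standing on the table. Rim 58 mm outside, mouth 52 mm, foot 44 mm. Straight 28 mm band under the rim to grip; below it a brass collar, 70 mm wide, 4 mm thick, underside at 50 mm height; tapers below. Home in the next larger beaker, collar on its rim, it stands 32 mm higher than that one. Origin: underside centre, z up; round.
- beaker3: The third largest copper beaker, 82 mm tall, open top, standing on the table. Rim 46 mm outside, mouth 40 mm, foot 33 mm. Straight 28 mm band under the rim to grip; below it a brass collar, 58 mm wide, 4 mm thick, underside at 50 mm height; tapers below. Home in the next larger beaker, collar on its rim, it stands 32 mm higher than that one. Origin: underside centre, z up; round.
- beaker4: The smallest copper beaker, 82 mm tall, open top, standing loose on the floor inside the brass pot. Rim 34 mm outside, mouth 28 mm, foot 24 mm. Straight 28 mm band under the rim to grip; below it a brass collar, 46 mm wide, 4 mm thick, underside at 50 mm height; tapers below. Home in the next larger beaker, collar on its rim, it stands 32 mm higher than that one. Origin: underside centre, z up; round.
- lid: Copper lid of the smallest beaker, right side up on the table, 34 mm tall: plug underneath (0 to 8 mm, 22 mm wide tapering to 17), disc 38 mm wide (8 to 12 mm), straight brass knob 14 mm in diameter on top (12 to 34 mm). Origin: centre of the plug's underside, z up. In place the plug is in the beaker, the disc on its rim and the origin 74 mm above the beaker's.
- blue_tray: The empty lot tray: a low dark wooden tray 160 by 180 mm lined with blue cloth, rim 18 mm high, fixed to the table, turned a little about the vertical. Origin: centre of its underside; the floor that things stand on is 5 mm higher; x along its 160 mm side, z up.
- grey_tray: The other lot tray, same make and size (160 by 180 mm, 18 mm high, floor at 5 mm, fixed), lined with grey cloth and holding the bell and the black box. Not part of the job. Origin: centre of its underside.
- brass_pot: Squat round brass pot, 52 mm tall, 68 mm wide at the rim and 72 mm at the belly, wall 4 mm, floor 5 mm above its underside; loose, 0.4 kg, upright on the table with the smallest beaker standing in it. To be left where it stands. Origin: centre of its underside, z up.
- bell: Brass hand bell, 60 mm wide at the mouth, 93 mm tall with its dark wooden handle, standing mouth down on the grey-lined tray. Leave it. Origin: centre of its underside.
- keepsake_box: Black lidded box, 77 by 57 by 39 mm, on the grey-lined tray. Leave it. Origin: centre of its underside.
There are look-alikes about, which are no part of the job. What is shaped like the lid but turquoise is not meant. What is shaped like the beaker3 but purple is not meant.

How it is judged:
By the outcome, as a careful person would: the job done as asked, in the order asked, and still so for the second after the job is handed in, with the robot touching nothing.
It also fails if it takes over 109 s, if anything falls off the work surface, if the arm or the gripper's body presses on something with over 40 N, if the wrist force passes 120 N, or if a joint passes its speed limit or range.

## Working session

There is one attempt and no reset: what is moved stays moved. The work goes in short steps, Python scripts to look and compute and a tool call to move; the robot and the scene stay as the last step left them, time stands still between calls to the robot, and variables do not carry over. Pictures are saved under pics/ and viewed, and the job is handed in when it is done.

Besides the shell and the picture viewer there is one more tool, called after "Call:" as a command line: name --argument value ..., lists and objects as JSON in quotes. move_arm: Moves the arm, as the interface text tells. Its arguments: {"type":"object","properties":{"series":{"type":"array","items":{"type":"object","properties":{"delta_pos":{"type":"array","items":{"type":"number"}},"delta_rot":{"type":"array","items":{"type":"number"}}}}},"claw":{"type":"number"}},"required":["series"]}

```bash
ls; mkdir -p pics; cat > h.py <<'E'
import numpy as np, cv2, os
from cell import ctrl, vision, order
from scipy.spatial.transform import Rotation as R
def snap(n,f):
    p,d=vision.snapshot(n); cv2.imwrite(f'pics/{f}.png',cv2.cvtColor(p,cv2.COLOR_RGB2BGR)); np.save(f'pics/{f}.npy',d); return p,d
E
python3 - <<'E'
from h import *
o=ctrl.get_obs(); print(o)
for n in ['side','top','wrist']:
    print(n,vision.get_calibration(n)); snap(n,n+'0')
E
```

```text
pics
{'time_s': 0.0, 'joint_positions': array([ 1.13247627,  0.42673621,  0.07382774,  1.60661953, -0.03409192,
        1.11077882, -0.06710006]), 'dq': array([-0.0016818 ,  0.00185359,  0.00098545,  0.00196228,  0.00042567,
       -0.00206323,  0.00034384]), 'effort': array([-5.07864261e-04, -9.35820508e+01,  3.66788350e+00, -4.54202628e+01,
       -4.85846924e-02,  1.96021737e-02,  8.75824912e-05]), 'position': array([ 0.19212122, -0.64665433,  0.22976657]), 'eef_rot': array([-6.26562389e-04,  9.89591312e-01,  1.43904913e-01, -1.38201120e-04]), 'force': array([-0.06762141, -0.33409015,  0.14632635]), 'moment': array([0.06619376, 0.01381803, 0.05772654]), 'width': 0.9991561484662083}
side {'fx': 459.9538571626841, 'fy': 459.9538571626841, 'cx': 273.8132653427091, 'cy': 205.52510097141794, 'origin': array([0.18132439, 0.65892936, 0.69883991]), 'rotation': array([-0.25410622, -0.10537992,  0.39844993,  0.87496443])}
top {'fx': 449.13928457984537, 'fy': 449.13928457984537, 'cx': 280.6779569349006, 'cy': 199.38224145764042, 'origin': array([0.40794868, 0.0234486 , 1.17850026]), 'rotation': array([ 0.71645241,  0.03514628, -0.04865398, -0.69504926])}
wrist {'fx': 298.48723576856213, 'fy': 298.48723576856213, 'cx': 277.82034067091195, 'cy': 211.19014576072775, 'mount': array([[ 5.20271114e-04,  9.69079817e-01,  2.46746911e-01,
         7.04127654e-02],
       [ 9.99999766e-01, -6.13931865e-04,  3.02650141e-04,
        -5.29252671e-04],
       [ 4.44777935e-04,  2.46746696e-01, -9.69079909e-01,
        -1.52232088e-01],
       [ 0.00000000e+00,  0.00000000e+00,  0.00000000e+00,
         1.00000000e+00]])}
```

View pics/top0.png

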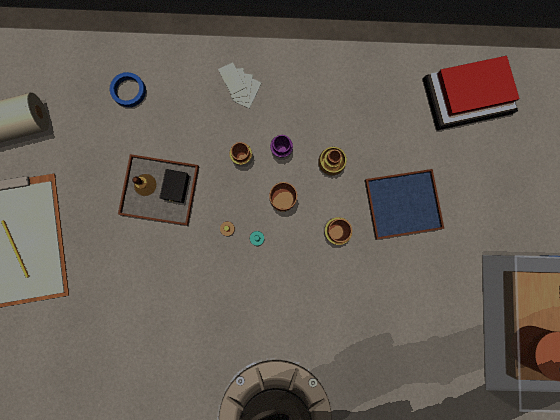

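View pics/side0.png

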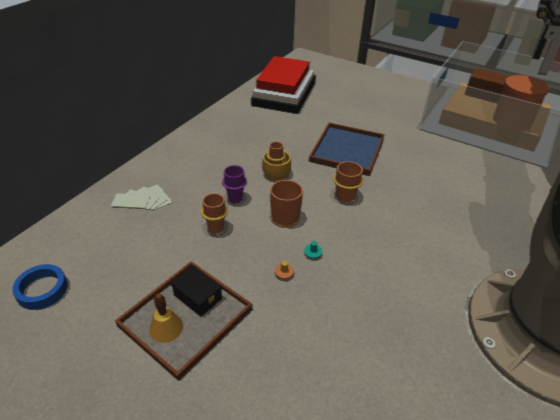

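View pics/wrist0.png

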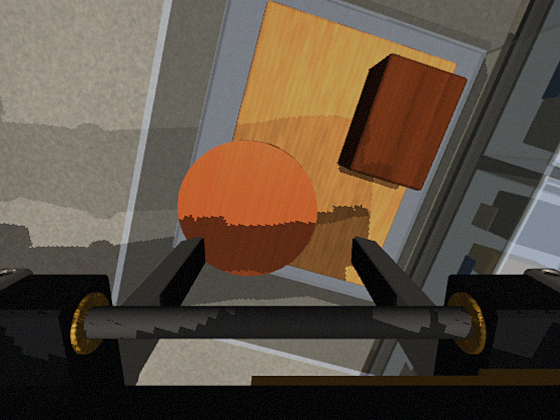

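The top view shows the tray at (404,204), beaker1 at (283,197), beaker2 at (338,231) and beaker3 at (241,152). The pot with beaker4 is at (333,160), the copper lid at (228,229), the turquoise look-alike at (257,239) and the purple one at (282,146). Next I'll measure them.

```bash
cat >> h.py <<'E'
def campose(n,o=None):
    c=vision.get_calibration(n)
    if n=='wrist':
        M=np.eye(4); q=o['eef_rot']; M[:3,:3]=R.from_quat([q[1],q[2],q[3],q[0]]).as_matrix(); M[:3,3]=o['position']
        T=M@c['mount']; return c,T[:3,:3],T[:3,3]
    q=c['rotation']; return c,R.from_quat([q[1],q[2],q[3],q[0]]).as_matrix(),np.array(c['origin'])
def plane(n,uv,z,o=None):
    c,Rm,t=campose(n,o); uv=np.atleast_2d(uv).astype(float)
    d=np.c_[(uv[:,0]-c['cx'])/c['fx'],-(uv[:,1]-c['cy'])/c['fy'],-np.ones(len(uv))]@Rm.T
    s=(z-t[2])/d[:,2]; return (t+d*s[:,None])[:,:2]
def cloud(n,d,o=None):
    c,Rm,t=campose(n,o); v,u=np.mgrid[:d.shape[0],:d.shape[1]]
    P=np.stack([(u-c['cx'])/c['fx']*d,-(v-c['cy'])/c['fy']*d,-d],-1)
    return P@Rm.T+t
def circ(p):
    # algebraic circle fit with outlier trimming
    p=np.asarray(p)
    for _ in range(4):
        A=np.c_[2*p,np.ones(len(p))]; x=np.linalg.lstsq(A,(p**2).sum(1),rcond=None)[0]
        r=np.sqrt(x[2]+x[0]**2+x[1]**2); e=abs(np.hypot(*(p-x[:2]).T)-r)
        p=p[e<max(2.0*np.median(e),.0015)]
    return x[:2],r,len(p)
E
python3 - <<'E'
from h import *
d=np.load('pics/top0.npy'); W=cloud('top',d); print('table z',np.median(W[240:300,150:250,2]))
for n,(u,v),h in [('b1',(283,197),.082),('b2',(338,231),.082),('b3',(241,152),.082),('purple',(282,146),.082),('pot',(333,160),.052),('b4',(334,157),.087),('lidknob',(228,229),.034),('liddisc',(228,229),.012),('turq',(257,239),.012)]:
    s=W[v-22:v+23,u-22:u+23].reshape(-1,3); c0=plane('top',(u,v),h)[0]
    m=(abs(s[:,2]-h)<.006)&(np.hypot(*(s[:,:2]-c0).T)<.05); q=s[m]
    if len(q)<4: print(n,len(q),c0,s[:,2].max());continue
    (cx,cy),rr=cv2.minEnclosingCircle(q[:,:2].astype(np.float32)*1000)
    print(n,len(q),'median z',np.median(q[:,2]).round(4),'c',np.round([cx/1000,cy/1000],4),'r',round(rr,1),'fit',circ(q[:,:2]))
# tray
p=cv2.imread('pics/top0.png'); hsv=cv2.cvtColor(p,cv2.COLOR_BGR2HSV)
m=cv2.inRange(hsv,(100,70,30),(125,255,255)); m[:,:355]=0; m[:150]=0;m[250:]=0
cn=max(cv2.findContours(m,0,2)[0],key=cv2.contourArea)
q=plane('top',cn[:,0],.005); r=cv2.minAreaRect((q*1000).astype(np.float32)); print(r)
E
```

```text
table z -4.7037685635520354e-05
b1 116 median z 0.0818 c [ 5.492e-01 -5.000e-04] r 34.8 fit (array([ 5.48369874e-01, -1.58061430e-04]), np.float64(0.033094955078410954), 101)
b2 95 median z 0.0812 c [ 0.468 -0.142] r 29.0 fit (array([ 0.4679438 , -0.14183374]), np.float64(0.027247405496105975), 95)
b3 78 median z 0.0819 c [0.6576 0.1107] r 23.1 fit (array([0.65707525, 0.11024949]), np.float64(0.02146876136195292), 63)
purple 81 median z 0.0811 c [0.6799 0.0072] r 23.0 fit (array([0.67915925, 0.0069617 ]), np.float64(0.02126096533555629), 65)
pot 180 median z 0.0521 c [ 0.6498 -0.1267] r 34.5 fit (array([ 0.64959165, -0.12616907]), np.float64(0.0320674928649231), 97)
b4 52 median z 0.087 c [ 0.652  -0.1263] r 17.3 fit (array([ 0.65136796, -0.12485146]), np.float64(0.015051843098952673), 46)
lidknob 22 median z 0.0329 c [0.4681 0.1409] r 6.5 fit (array([0.46690702, 0.14041457]), np.float64(0.0052500288271476545), 13)
liddisc 143 median z 0.0122 c [0.4706 0.1244] r 35.3 fit (array([0.46743043, 0.1405522 ]), np.float64(0.01570392567826615), 88)
turq 143 median z 0.0119 c [0.4596 0.0467] r 39.9 fit (array([0.4449431, 0.0626093]), np.float64(0.0155233740564386), 96)
((547.7481079101562, -323.4248962402344), (149.5399169921875, 167.81983947753906), 10.580928802490234)
```

```bash
cat > g.py <<'E'
import sys
from h import *
def Rt(yaw):
    c,s=np.cos(yaw),np.sin(yaw); return np.array([[c,s,0],[s,-c,0],[0,0,-1.]])
def main():
    # args: yawdeg x,y,z x,y,z ...   ('-' keeps yaw)
    o=ctrl.get_obs(); q=o['eef_rot']; M=R.from_quat([q[1],q[2],q[3],q[0]]).as_matrix(); p=o['position']
    y0=np.degrees(np.arctan2(M[1,0],M[0,0]))
    print('t',round(o['time_s'],2),'pos',p.round(4),'yaw',y0.round(2),'F',o['force'].round(1),'w mm',round(o['width']*94,1),'q7',o['joint_positions'].round(2))
    if len(sys.argv)<2: return
    yaw=y0 if sys.argv[1]=='-' else float(sys.argv[1])
    rv=np.degrees(R.from_matrix(M.T@Rt(np.radians(yaw))).as_rotvec())
    print('rot',rv.round(1))
    for a in sys.argv[2:]:
        t=np.array([float(v) for v in a.split(',')]); print(a,'->',(M.T@(t-p)*100).round(2),'rows',np.ceil(np.linalg.norm(t-p)/.0417))
main()
E
python3 g.py 16.6 0.192,-0.647,0.30 0.549,0,0.30 0.549,0,0.2
```

```text
t 0.15 pos [ 0.1921 -0.6468  0.2299] yaw 16.54 F [ 0.  -0.3 -0.7] w mm 94.4 q7 [ 1.13  0.43  0.07  1.61 -0.03  1.11 -0.07]
rot [-0.1  0.  -0.1]
0.192,-0.647,0.30 -> [-0.02  0.01 -7.01] rows 2.0
0.549,0,0.30 -> [ 52.62 -51.84  -6.96] rows 18.0
0.549,0,0.2 -> [ 52.63 -51.83   3.04] rows 18.0
```

Call:
move_arm --series '[{"delta_pos": [0, 0, -3.5]}, {"delta_pos": [0, 0, -7]}, {"delta_pos": [2.5, -2.5, -7]}, {"delta_pos": [5, -5, -7]}, {"delta_pos": [7.5, -7.5, -7]}, {"delta_pos": [10, -10, -7]}, {"delta_pos": [12.5, -12.5, -7]}, {"delta_pos": [15, -15, -7]}, {"delta_pos": [17.5, -17.5, -7]}, {"delta_pos": [20, -20, -7]}, {"delta_pos": [22.5, -22.5, -7]}, {"delta_pos": [25, -25, -7]}]'

```text
invalid input at $.series[0]: expected keys delta_pos, delta_rot
```

```bash
python3 g.py 16.6 0.549,0,0.30 0.549,0,0.2
```

```text
t 0.15 pos [ 0.1921 -0.6468  0.2299] yaw 16.54 F [ 0.  -0.3 -0.7] w mm 94.4 q7 [ 1.13  0.43  0.07  1.61 -0.03  1.11 -0.07]
rot [-0.1  0.  -0.1]
0.549,0,0.30 -> [ 52.62 -51.84  -6.96] rows 18.0
0.549,0,0.2 -> [ 52.63 -51.83   3.04] rows 18.0
```

Call:
move_arm --series '[{"delta_pos": [0, 0, -3.5], "delta_rot": [0, 0, 0]}, {"delta_pos": [0, 0, -7], "delta_rot": [0, 0, 0]}, {"delta_pos": [2.5, -2.5, -7], "delta_rot": [0, 0, 0]}, {"delta_pos": [5, -5, -7], "delta_rot": [0, 0, 0]}, {"delta_pos": [7.5, -7.5, -7], "delta_rot": [0, 0, 0]}, {"delta_pos": [10, -10, -7], "delta_rot": [0, 0, 0]}, {"delta_pos": [12.5, -12.5, -7], "delta_rot": [0, 0, 0]}, {"delta_pos": [15, -15, -7], "delta_rot": [0, 0, 0]}, {"delta_pos": [17.5, -17.5, -7], "delta_rot": [0, 0, 0]}, {"delta_pos": [20, -20, -7], "delta_rot": [0, 0, 0]}, {"delta_pos": [22.5, -22.5, -7], "delta_rot": [0, 0, 0]}, {"delta_pos": [25, -25, -7], "delta_rot": [0, 0, 0]}]'

```text
time_s: 1.15
position: [0.361, -0.3343, 0.3002]
eef_rot: [-0.0, 0.99, 0.144, -0.0]
force: [1.7, 0.1, 1.5]
width: 0.999
```

```bash
python3 g.py 16.6 0.549,0,0.30 0.549,0,0.2
```

```text
t 1.15 pos [ 0.361  -0.3343  0.3002] yaw 16.54 F [1.7 0.1 1.5] w mm 93.9 q7 [ 0.75  0.07 -0.14  1.91  0.01  1.16 -0.68]
rot [-0.   0.  -0.1]
0.549,0,0.30 -> [ 27.54 -26.69   0.04] rows 10.0
0.549,0,0.2 -> [ 27.54 -26.69  10.04] rows 10.0
```

Call:
move_arm --series '[{"delta_pos": [27.5, -26.7, 9], "delta_rot": [0, 0, 0]}, {"delta_pos": [27.5, -26.7, 9], "delta_rot": [0, 0, 0]}, {"delta_pos": [27.5, -26.7, 9], "delta_rot": [0, 0, 0]}, {"delta_pos": [27.5, -26.7, 9], "delta_rot": [0, 0, 0]}, {"delta_pos": [27.5, -26.7, 9], "delta_rot": [0, 0, 0]}, {"delta_pos": [27.5, -26.7, 9], "delta_rot": [0, 0, 0]}, {"delta_pos": [27.5, -26.7, 9], "delta_rot": [0, 0, 0]}, {"delta_pos": [27.5, -26.7, 9], "delta_rot": [0, 0, 0]}, {"delta_pos": [27.5, -26.7, 9], "delta_rot": [0, 0, 0]}, {"delta_pos": [27.5, -26.7, 9], "delta_rot": [0, 0, 0]}, {"delta_pos": [27.5, -26.7, 9], "delta_rot": [0, 0, 0]}, {"delta_pos": [27.5, -26.7, 9], "delta_rot": [0, 0, 0]}]'

```text
time_s: 2.15
position: [0.5484, 0.0012, 0.2096]
eef_rot: [-0.001, 0.989, 0.145, -0.001]
force: [-0.3, -0.7, 0.1]
width: 1.001
```

```bash
python3 g.py 16.6 0.549,0,0.20 0.549,0,0.082; python3 - <<'E'
from h import *
o=ctrl.get_obs(); p,d=snap('wrist','w1'); W=cloud('wrist',d,o)
m=(abs(W[...,2]-.082)<.006)&(d>0)&(np.hypot(W[...,0]-.549,W[...,1])<.045); q=W[m]
print(len(q)); 
if len(q)>5: print(np.median(q[:,2]),circ(q[:,:2]),cv2.minEnclosingCircle((q[:,:2]*1000).astype(np.float32)))
E
```

```text
t 2.15 pos [0.5484 0.0012 0.2096] yaw 16.67 F [-0.3 -0.7  0.1] w mm 94.1 q7 [ 0.25  0.27 -0.43  1.89  0.13  1.01 -1.52]
rot [-0.1  0.1  0.1]
0.549,0,0.20 -> [0.02 0.13 0.96] rows 1.0
0.549,0,0.082 -> [ 0.04  0.15 12.76] rows 4.0
731
0.0798038059508111 (array([ 0.54849453, -0.00111847]), np.float64(0.032853616677482475), 676) ((547.9417724609375, -1.6211371421813965), 34.93419647216797)
```

View pics/w1.png

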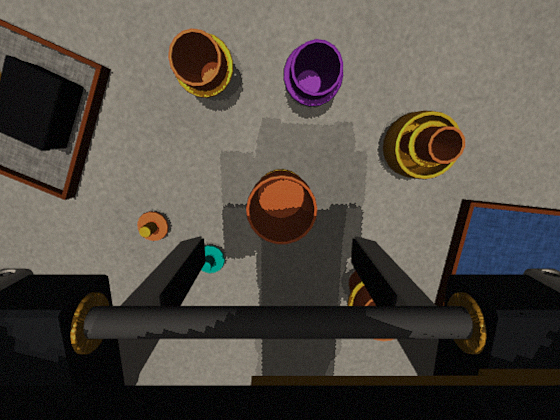

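The wrist view shows beaker1's rim centred at (282,207) between the fingers. It agrees with the top camera to about 1.5 mm, so I'll descend and grip.

Call:
move_arm --series '[{"delta_pos": [0, 0.15, 3.5], "delta_rot": [0, 0, 0]}, {"delta_pos": [0, 0.15, 7], "delta_rot": [0, 0, 0]}, {"delta_pos": [0, 0.15, 10], "delta_rot": [0, 0, 0]}, {"delta_pos": [0, 0.15, 12.8], "delta_rot": [0, 0, 0]}, {"delta_pos": [0, 0.15, 12.8], "delta_rot": [0, 0, 0]}]'

```text
time_s: 2.62
position: [0.5454, -0.0033, 0.0779]
eef_rot: [-0.001, 0.99, 0.143, -0.004]
force: [-0.9, 0.2, -0.7]
width: 1.0
```

Call:
move_arm --claw 6.0 --series '[{"delta_pos": [0, 0, 0], "delta_rot": [0, 0, 0]}, {"delta_pos": [0, 0, 0], "delta_rot": [0, 0, 0]}, {"delta_pos": [0, 0, 0], "delta_rot": [0, 0, 0]}, {"delta_pos": [0, 0, 0], "delta_rot": [0, 0, 0]}, {"delta_pos": [0, 0, 0], "delta_rot": [0, 0, 0]}, {"delta_pos": [0, 0, 0], "delta_rot": [0, 0, 0]}]'

```text
time_s: 3.12
position: [0.5464, -0.0033, 0.0795]
eef_rot: [-0.0, 0.99, 0.143, -0.003]
force: [-2.6, 0.2, 10.2]
width: 0.725
```

```bash
python3 g.py - 0.549,0,0.18 0.548,-0.323,0.18  0.548,-0.323,0.10
```

```text
t 3.12 pos [ 0.5464 -0.0033  0.0795] yaw 16.46 F [-2.6  0.2 10.2] w mm 68.2 q7 [ 0.21  0.44 -0.39  2.    0.24  0.76 -1.61]
rot [-0.1  0.3 -0. ]
0.549,0,0.18 -> [  0.29  -0.26 -10.05] rows 3.0
0.548,-0.323,0.18 -> [ -8.95  30.69 -10.04] rows 9.0
0.548,-0.323,0.10 -> [-8.91 30.7  -2.04] rows 8.0
```

Call:
move_arm --series '[{"delta_pos": [0, 0, -1], "delta_rot": [0, 0, 0]}, {"delta_pos": [0, 0, -3], "delta_rot": [0, 0, 0]}, {"delta_pos": [0, 0, -6], "delta_rot": [0, 0, 0]}, {"delta_pos": [0, 0, -10], "delta_rot": [0, 0, 0]}, {"delta_pos": [0, 0, -10], "delta_rot": [0, 0, 0]}, {"delta_pos": [0, 0, -10], "delta_rot": [0, 0, 0]}]'

```text
time_s: 3.62
position: [0.5482, -0.0033, 0.1824]
eef_rot: [0.0, 0.99, 0.143, -0.0]
force: [-0.9, -0.6, -3.6]
width: 0.731
```

```bash
python3 g.py 16.6 0.549,0,0.18 0.548,-0.323,0.18  0.548,-0.323,0.10; python3 - <<'E'
from h import *
o=ctrl.get_obs(); p,d=snap('wrist','w2'); W=cloud('wrist',d,o)
x,y,z=o['position']
m=(d>0)&(d<.25)&(np.hypot(W[...,0]-x,W[...,1]-y)<.045)&(W[...,2]<z+.02); q=W[m]; zt=np.percentile(q[:,2],95); print(zt)
q=q[abs(q[:,2]-zt)<.005]; print(len(q),circ(q[:,:2]))
snap('side','s2')
E
```

```text
t 3.62 pos [ 0.5482 -0.0033  0.1824] yaw 16.45 F [-0.9 -0.6 -3.6] w mm 68.7 q7 [ 0.25  0.3  -0.43  1.92  0.15  0.95 -1.54]
rot [ 0.   0.  -0.1]
0.549,0,0.18 -> [ 0.17 -0.29  0.24] rows 1.0
0.548,-0.323,0.18 -> [-9.07 30.66  0.26] rows 8.0
0.548,-0.323,0.10 -> [-9.07 30.66  8.26] rows 8.0
0.19218325317398355
589 (array([ 5.55673487e-01, -2.68606052e-04]), np.float64(0.03623465887127457), 423)
```

View pics/s2.png

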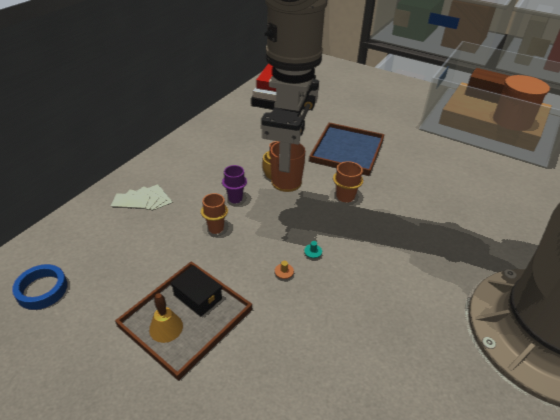

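View pics/w2.png

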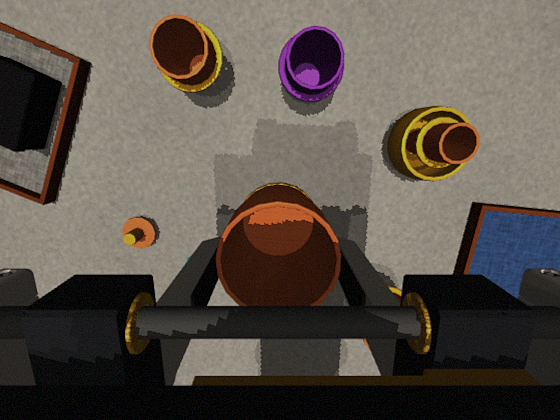

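Beaker1 is held upright with everything else undisturbed. Now I'll carry it to the tray.

```bash
python3 g.py 16.6 0.545,-0.324,0.195 0.545,-0.324,0.11
```

```text
t 3.72 pos [ 0.5465 -0.0035  0.1795] yaw 16.45 F [-0.7 -0.2 -3.1] w mm 68.6 q7 [ 0.25  0.31 -0.43  1.92  0.15  0.95 -1.54]
rot [-0.1  0.3 -0.1]
0.545,-0.324,0.195 -> [-9.23 30.7  -1.53] rows 8.0
0.545,-0.324,0.11 -> [-9.18 30.71  6.97] rows 8.0
```

Call:
move_arm --series '[{"delta_pos": [-0.5, 1.5, -1.5], "delta_rot": [0, 0, 0]}, {"delta_pos": [-1.5, 5, -1.5], "delta_rot": [0, 0, 0]}, {"delta_pos": [-2.5, 8.5, -1.5], "delta_rot": [0, 0, 0]}, {"delta_pos": [-3.5, 12, -1.5], "delta_rot": [0, 0, 0]}, {"delta_pos": [-4.7, 15.5, -1.5], "delta_rot": [0, 0, 0]}, {"delta_pos": [-5.8, 19, -1.5], "delta_rot": [0, 0, 0]}, {"delta_pos": [-6.8, 22.5, -1.5], "delta_rot": [0, 0, 0]}, {"delta_pos": [-7.8, 26, -1.5], "delta_rot": [0, 0, 0]}, {"delta_pos": [-8.8, 29, -1.5], "delta_rot": [0, 0, 0]}, {"delta_pos": [-9.2, 30.7, -1.5], "delta_rot": [0, 0, 0]}, {"delta_pos": [-9.2, 30.7, -1.5], "delta_rot": [0, 0, 0]}, {"delta_pos": [-9.2, 30.7, -1.5], "delta_rot": [0, 0, 0]}]'

```text
time_s: 4.72
position: [0.5443, -0.3244, 0.1929]
eef_rot: [-0.001, 0.99, 0.142, -0.004]
force: [0.0, 1.1, -3.5]
width: 0.727
```

```bash
python3 g.py 16.6 0.545,-0.324,0.195 0.545,-0.324,0.11  0.545,-0.324,0.085
```

```text
t 4.72 pos [ 0.5443 -0.3244  0.1929] yaw 16.35 F [ 0.   1.1 -3.5] w mm 68.3 q7 [ 0.65  0.41 -0.28  1.72  0.13  1.04 -0.96]
rot [-0.2  0.4 -0.2]
0.545,-0.324,0.195 -> [ 0.08 -0.02 -0.21] rows 1.0
0.545,-0.324,0.11 -> [0.14 0.   8.29] rows 2.0
0.545,-0.324,0.085 -> [1.600e-01 1.000e-02 1.079e+01] rows 3.0
```

Call:
move_arm --series '[{"delta_pos": [0.1, 0, 3], "delta_rot": [0, 0.4, 0]}, {"delta_pos": [0.1, 0, 6], "delta_rot": [0, 0.4, 0]}, {"delta_pos": [0.1, 0, 8], "delta_rot": [0, 0.4, 0]}, {"delta_pos": [0.1, 0, 9], "delta_rot": [0, 0.4, 0]}, {"delta_pos": [0.1, 0, 9.5], "delta_rot": [0, 0.4, 0]}, {"delta_pos": [0.1, 0, 10], "delta_rot": [0, 0.4, 0]}, {"delta_pos": [0.1, 0, 10], "delta_rot": [0, 0.4, 0]}, {"delta_pos": [0.1, 0, 10], "delta_rot": [0, 0.4, 0]}, {"delta_pos": [0.1, 0, 10], "delta_rot": [0, 0.4, 0]}]'

```text
time_s: 5.47
position: [0.5451, -0.3242, 0.094]
eef_rot: [-0.001, 0.99, 0.142, 0.0]
force: [0.2, -0.2, -3.9]
width: 0.722
```

```bash
python3 g.py 16.6  0.545,-0.324,0.085
```

```text
t 5.47 pos [ 0.5451 -0.3242  0.094 ] yaw 16.36 F [ 0.2 -0.2 -3.9] w mm 67.8 q7 [ 0.64  0.52 -0.27  1.8   0.17  0.85 -0.99]
rot [-0.1 -0.1 -0.2]
0.545,-0.324,0.085 -> [-0.   -0.02  0.9 ] rows 1.0
```

Call:
move_arm --series '[{"delta_pos": [0, 0, 0.4], "delta_rot": [0, 0, 0]}, {"delta_pos": [0, 0, 0.7], "delta_rot": [0, 0, 0]}, {"delta_pos": [0, 0, 0.9], "delta_rot": [0, 0, 0]}, {"delta_pos": [0, 0, 0.9], "delta_rot": [0, 0, 0]}, {"delta_pos": [0, 0, 0.9], "delta_rot": [0, 0, 0]}]'

```text
time_s: 5.88
position: [0.545, -0.3242, 0.0849]
eef_rot: [-0.001, 0.99, 0.142, 0.0]
force: [0.3, 0.3, -2.7]
width: 0.727
```

```bash
python3 g.py 16.6  0.545,-0.324,0.085
```

```text
t 5.88 pos [ 0.545  -0.3242  0.0849] yaw 16.35 F [ 0.3  0.3 -2.7] w mm 68.4 q7 [ 0.64  0.53 -0.26  1.8   0.18  0.83 -1.  ]
rot [-0.1 -0.  -0.2]
0.545,-0.324,0.085 -> [ 0.01 -0.02 -0.01] rows 1.0
```

Barely in contact; I'll press 1 mm further, then release and rise.

Call:
move_arm --series '[{"delta_pos": [0, 0, 0.1], "delta_rot": [0, 0, 0]}, {"delta_pos": [0, 0, 0.15], "delta_rot": [0, 0, 0]}, {"delta_pos": [0, 0, 0.15], "delta_rot": [0, 0, 0]}]'

```text
time_s: 6.13
position: [0.5454, -0.324, 0.0845]
eef_rot: [-0.001, 0.99, 0.142, 0.001]
force: [-4.1, 3.7, 12.5]
width: 0.726
```

Call:
move_arm --claw 9.4 --series '[{"delta_pos": [0, 0, 0], "delta_rot": [0, 0, 0]}, {"delta_pos": [0, 0, 0], "delta_rot": [0, 0, 0]}, {"delta_pos": [0, 0, 0], "delta_rot": [0, 0, 0]}, {"delta_pos": [0, 0, -0.2], "delta_rot": [0, 0, 0]}, {"delta_pos": [0, 0, -2], "delta_rot": [0, 0, 0]}, {"delta_pos": [0, 0, -6], "delta_rot": [0, 0, 0]}, {"delta_pos": [0, 0, -10], "delta_rot": [0, 0, 0]}, {"delta_pos": [0, 0, -13], "delta_rot": [0, 0, 0]}, {"delta_pos": [0, 0, -13], "delta_rot": [0, 0, 0]}, {"delta_pos": [0, 0, -13], "delta_rot": [0, 0, 0]}]'

```text
time_s: 6.97
position: [0.5461, -0.3248, 0.2165]
eef_rot: [0.0, 0.99, 0.142, 0.002]
force: [-0.4, -0.2, -0.8]
width: 1.0
```

```bash
cat >> h.py <<'E'
def rim(n,f,cen,h,r,tol=.006):
    o=ctrl.get_obs(); p,d=snap(n,f); W=cloud(n,d,o)
    m=(abs(W[...,2]-h)<tol)&(d>0)&(np.hypot(W[...,0]-cen[0],W[...,1]-cen[1])<r+.012); q=W[m]
    if len(q)<8: print(n,'few',len(q)); return
    k,_=cv2.minEnclosingCircle((q[:,:2]*1000).astype(np.float32))[:2]
    c,rr,N=circ(q[:,:2]); print(n,'rim z',np.median(q[:,2]).round(4),'fit c',c.round(4),'r',rr.round(4),N,'encl',np.round(k,1))
E
python3 - <<'E'
from h import *
rim('wrist','w3',(.548,-.324),.087,.035)
E
python3 g.py 16.6  0.468,-0.142,0.25
```

```text
wrist rim z 0.0848 fit c [ 0.5477 -0.3222] r 0.0328 681 encl [ 547.1 -322.2]
t 7.02 pos [ 0.5453 -0.3244  0.2148] yaw 16.35 F [-0.2  0.  -1. ] w mm 94.3 q7 [ 0.66  0.39 -0.29  1.7   0.12  1.07 -0.95]
rot [-0.1 -0.1 -0.2]
0.468,-0.142,0.25 -> [ -2.27 -19.68  -3.5 ] rows 5.0
```

View pics/w3.png

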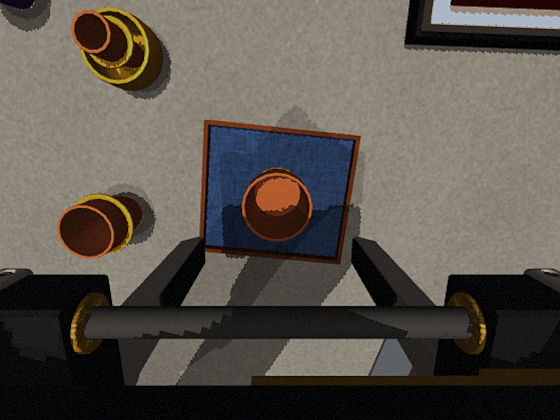

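Beaker1 stands in the middle of the tray, rim at (277,206) in the picture and centre about (0.548,-0.323), against the tray's centre (0.548,-0.323). Beaker2 is next.

Call:
move_arm --series '[{"delta_pos": [0, -2, -1], "delta_rot": [0, 0, 0]}, {"delta_pos": [-1, -6, -1], "delta_rot": [0, 0, 0]}, {"delta_pos": [-1.5, -10, -1], "delta_rot": [0, 0, 0]}, {"delta_pos": [-2, -14, -1], "delta_rot": [0, 0, 0]}, {"delta_pos": [-2.3, -17.5, 0], "delta_rot": [0, 0, 0]}, {"delta_pos": [-2.3, -19.7, 0.5], "delta_rot": [0, 0, 0]}, {"delta_pos": [-2.3, -19.7, 0.5], "delta_rot": [0, 0, 0]}, {"delta_pos": [-2.3, -19.7, 0.5], "delta_rot": [0, 0, 0]}, {"delta_pos": [-2.3, -19.7, 0.5], "delta_rot": [0, 0, 0]}]'

```text
time_s: 7.77
position: [0.4676, -0.1424, 0.2093]
eef_rot: [-0.001, 0.99, 0.142, 0.0]
force: [0.6, -0.0, 0.4]
width: 1.003
```

```bash
python3 - <<'E'
from h import *
rim('wrist','w4',(.468,-.142),.082,.029)
E
python3 g.py 16.6  0.468,-0.142,0.12 0.468,-0.142,0.083
```

```text
wrist rim z 0.0799 fit c [ 0.4675 -0.1429] r 0.0271 564 encl [ 466.9 -142.9]
t 7.82 pos [ 0.4678 -0.1427  0.2094] yaw 16.3 F [0.3 0.2 0. ] w mm 93.8 q7 [ 0.52  0.17 -0.39  2.02  0.08  0.97 -1.19]
rot [-0.1 -0.1 -0.3]
0.468,-0.142,0.12 -> [ 0.03 -0.05  8.94] rows 3.0
0.468,-0.142,0.083 -> [ 0.03 -0.04 12.64] rows 4.0
```

Call:
move_arm --series '[{"delta_pos": [0, 0, 3], "delta_rot": [0, 0, 0]}, {"delta_pos": [0, 0, 6], "delta_rot": [0, 0, 0]}, {"delta_pos": [0, 0, 9], "delta_rot": [0, 0, 0]}, {"delta_pos": [0, 0, 11], "delta_rot": [0, 0, 0]}, {"delta_pos": [0, 0, 12.2], "delta_rot": [0, 0, 0]}, {"delta_pos": [0, 0, 12.6], "delta_rot": [0, 0, 0]}, {"delta_pos": [0, 0, 12.6], "delta_rot": [0, 0, 0]}, {"delta_pos": [0, 0, 12.6], "delta_rot": [0, 0, 0]}]'

```text
time_s: 8.48
position: [0.4682, -0.143, 0.0838]
eef_rot: [-0.001, 0.99, 0.141, 0.001]
force: [-0.4, -0.5, 0.3]
width: 0.999
```

```bash
python3 g.py 16.6  0.468,-0.142,0.083
```

```text
t 8.48 pos [ 0.4682 -0.143   0.0838] yaw 16.26 F [-0.4 -0.5  0.3] w mm 93.9 q7 [ 0.48  0.35 -0.36  2.12  0.19  0.7  -1.3 ]
rot [-0.1 -0.1 -0.3]
0.468,-0.142,0.083 -> [ 0.01 -0.1   0.08] rows 1.0
```

Call:
move_arm --claw 5 --series '[{"delta_pos": [0, 0, 0], "delta_rot": [0, 0, 0]}, {"delta_pos": [0, 0, 0], "delta_rot": [0, 0, 0]}, {"delta_pos": [0, 0, 0], "delta_rot": [0, 0, 0]}, {"delta_pos": [0, 0, 0], "delta_rot": [0, 0, 0]}, {"delta_pos": [0, 0, 0], "delta_rot": [0, 0, 0]}, {"delta_pos": [0, 0, 0], "delta_rot": [0, 0, 0]}, {"delta_pos": [0, 0, 0], "delta_rot": [0, 0, 0]}]'

```text
time_s: 9.07
position: [0.4683, -0.143, 0.0839]
eef_rot: [-0.001, 0.99, 0.141, 0.001]
force: [1.1, -1.4, 3.6]
width: 0.617
```

```bash
python3 g.py 16.6 0.468,-0.142,0.25
```

```text
t 9.07 pos [ 0.4683 -0.143   0.0839] yaw 16.26 F [ 1.1 -1.4  3.6] w mm 58.0 q7 [ 0.48  0.35 -0.36  2.12  0.19  0.7  -1.3 ]
rot [-0.1 -0.1 -0.3]
0.468,-0.142,0.25 -> [  0.02  -0.13 -16.61] rows 4.0
```

Call:
move_arm --series '[{"delta_pos": [0, 0, -1], "delta_rot": [0, 0, 0]}, {"delta_pos": [0, 0, -4], "delta_rot": [0, 0, 0]}, {"delta_pos": [0, 0, -8], "delta_rot": [0, 0, 0]}, {"delta_pos": [0, 0, -12], "delta_rot": [0, 0, 0]}, {"delta_pos": [0, 0, -13.5], "delta_rot": [0, 0, 0]}, {"delta_pos": [0, 0, -13.5], "delta_rot": [0, 0, 0]}, {"delta_pos": [0, 0, -13.5], "delta_rot": [0, 0, 0]}]'

```text
time_s: 9.65
position: [0.4683, -0.1433, 0.2199]
eef_rot: [-0.0, 0.99, 0.141, 0.001]
force: [-0.9, 0.1, -1.7]
width: 0.616
```

```bash
python3 g.py 16.6 0.548,-0.3227,0.218;  python3 - <<'E'
from h import *
rim('wrist','w5',(.468,-.142),ctrl.get_obs()['position'][2]-.002,.029)
E
```

```text
t 9.65 pos [ 0.4683 -0.1433  0.2199] yaw 16.25 F [-0.9  0.1 -1.7] w mm 57.9 q7 [ 0.53  0.16 -0.4   2.    0.07  0.99 -1.19]
rot [-0.  -0.2 -0.4]
0.548,-0.3227,0.218 -> [ 2.63 19.45  0.19] rows 5.0
wrist rim z 0.2158 fit c [ 0.4681 -0.1424] r 0.0271 1512 encl [ 475.9 -139.6]
```

View pics/w5.png

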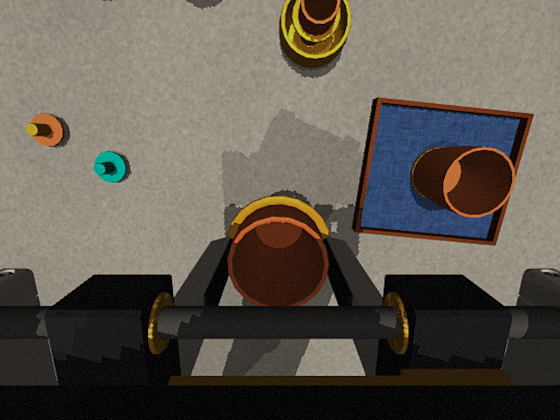

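Beaker2 is held straight, rim at (279,262), and the fitted offset from the TCP is under 1 mm. I'll carry it over beaker1.

Call:
move_arm --series '[{"delta_pos": [0.3, 2, 0], "delta_rot": [0, 0, 0]}, {"delta_pos": [0.8, 6, 0], "delta_rot": [0, 0, 0]}, {"delta_pos": [1.4, 10, 0], "delta_rot": [0, 0, 0]}, {"delta_pos": [1.9, 14, 0.2], "delta_rot": [0, 0, 0]}, {"delta_pos": [2.4, 17.5, 0.2], "delta_rot": [0, 0, 0]}, {"delta_pos": [2.6, 19.5, 0.2], "delta_rot": [0, 0, 0]}, {"delta_pos": [2.6, 19.5, 0.2], "delta_rot": [0, 0, 0]}, {"delta_pos": [2.6, 19.5, 0.2], "delta_rot": [0, 0, 0]}, {"delta_pos": [2.6, 19.5, 0.2], "delta_rot": [0, 0, 0]}]'

```text
time_s: 10.45
position: [0.5466, -0.322, 0.2148]
eef_rot: [-0.002, 0.99, 0.142, -0.0]
force: [-1.2, 0.3, -0.8]
width: 0.613
```

```bash
python3 g.py 16.6 0.548,-0.323,0.15  0.548,-0.323,0.121;  python3 - <<'E'
from h import *
snap('side','s6'); snap('wrist','w6')
E
```

```text
t 10.45 pos [ 0.5466 -0.322   0.2148] yaw 16.29 F [-1.2  0.3 -0.8] w mm 57.6 q7 [ 0.66  0.39 -0.29  1.7   0.12  1.07 -0.96]
rot [-0.2  0.  -0.3]
0.548,-0.323,0.15 -> [0.1  0.16 6.48] rows 2.0
0.548,-0.323,0.121 -> [0.11 0.17 9.38] rows 3.0
```

View pics/s6.png

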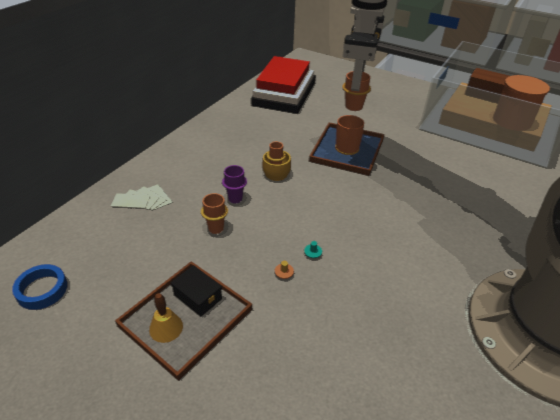

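Call:
move_arm --series '[{"delta_pos": [0.1, 0.15, 1.5], "delta_rot": [0, 0, 0]}, {"delta_pos": [0.1, 0.15, 3], "delta_rot": [0, 0, 0]}, {"delta_pos": [0.1, 0.15, 4.5], "delta_rot": [0, 0, 0]}, {"delta_pos": [0.1, 0.15, 6], "delta_rot": [0, 0, 0]}, {"delta_pos": [0.1, 0.15, 7.2], "delta_rot": [0, 0, 0]}, {"delta_pos": [0.1, 0.15, 8], "delta_rot": [0, 0, 0]}, {"delta_pos": [0.1, 0.15, 8.4], "delta_rot": [0, 0, 0]}, {"delta_pos": [0.1, 0.15, 8.4], "delta_rot": [0, 0, 0]}]'

```text
time_s: 11.22
position: [0.5481, -0.3224, 0.1313]
eef_rot: [-0.001, 0.99, 0.142, -0.0]
force: [-0.0, -0.2, -1.2]
width: 0.618
```

```bash
python3 g.py 16.6 0.548,-0.323,0.121
```

```text
t 11.22 pos [ 0.5481 -0.3224  0.1313] yaw 16.35 F [-0.  -0.2 -1.2] w mm 58.1 q7 [ 0.65  0.48 -0.28  1.77  0.16  0.92 -0.99]
rot [-0.2  0.  -0.2]
0.548,-0.323,0.121 -> [-0.02  0.06  1.03] rows 1.0
```

Call:
move_arm --series '[{"delta_pos": [0, 0, 0.4], "delta_rot": [0, 0, 0]}, {"delta_pos": [0, 0, 0.7], "delta_rot": [0, 0, 0]}, {"delta_pos": [0, 0, 0.9], "delta_rot": [0, 0, 0]}, {"delta_pos": [0, 0, 1.05], "delta_rot": [0, 0, 0]}, {"delta_pos": [0, 0, 1.15], "delta_rot": [0, 0, 0]}, {"delta_pos": [0, 0, 1.15], "delta_rot": [0, 0, 0]}]'

```text
time_s: 11.72
position: [0.5483, -0.3224, 0.1209]
eef_rot: [-0.001, 0.99, 0.142, -0.0]
force: [-4.5, 2.1, 12.1]
width: 0.615
```

```bash
python3 g.py 16.6 0.548,-0.323,0.121
```

```text
t 11.72 pos [ 0.5483 -0.3224  0.1209] yaw 16.34 F [-4.5  2.1 12.1] w mm 57.8 q7 [ 0.64  0.49 -0.28  1.77  0.16  0.9  -0.99]
rot [-0.1 -0.  -0.3]
0.548,-0.323,0.121 -> [-0.04  0.05 -0.01] rows 1.0
```

Contact came at exactly the home height. I'll release and rise.

Call:
move_arm --claw 9.0 --series '[{"delta_pos": [0, 0, 0], "delta_rot": [0, 0, 0]}, {"delta_pos": [0, 0, 0], "delta_rot": [0, 0, 0]}, {"delta_pos": [0, 0, 0], "delta_rot": [0, 0, 0]}, {"delta_pos": [0, 0, 0], "delta_rot": [0, 0, 0]}, {"delta_pos": [0, 0, -1], "delta_rot": [0, 0, 0]}, {"delta_pos": [0, 0, -4], "delta_rot": [0, 0, 0]}, {"delta_pos": [0, 0, -8], "delta_rot": [0, 0, 0]}, {"delta_pos": [0, 0, -12], "delta_rot": [0, 0, 0]}, {"delta_pos": [0, 0, -13.5], "delta_rot": [0, 0, 0]}, {"delta_pos": [0, 0, -13.5], "delta_rot": [0, 0, 0]}, {"delta_pos": [0, 0, -13.5], "delta_rot": [0, 0, 0]}]'

```text
time_s: 12.63
position: [0.5487, -0.3229, 0.2575]
eef_rot: [-0.0, 0.99, 0.142, 0.001]
force: [-0.3, 0.4, -0.4]
width: 0.961
```

```bash
python3 - <<'E'
from h import *
rim('wrist','w7',(.548,-.323),.119,.029)
E
python3 g.py 16.6 0.657,0.1105,0.26
```

```text
wrist rim z 0.1169 fit c [ 0.5472 -0.3217] r 0.0271 513 encl [ 546.6 -322. ]
t 12.68 pos [ 0.5481 -0.3227  0.2561] yaw 16.34 F [ 0.3  0.4 -0.2] w mm 90.3 q7 [ 0.66  0.36 -0.3   1.65  0.11  1.15 -0.95]
rot [-0.1 -0.  -0.3]
0.657,0.1105,0.26 -> [ 22.63 -38.51  -0.3 ] rows 11.0
```

View pics/w7.png

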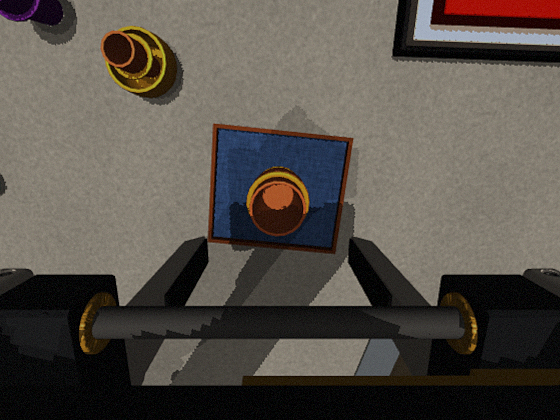

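Beaker2 sits home and level, rim at (277,206) with the collar ring around it. Next is the copper beaker3, with a reduced opening to stay clear of the purple one.

Call:
move_arm --claw 6.5 --series '[{"delta_pos": [1, -2, 0], "delta_rot": [0, 0, 0]}, {"delta_pos": [3, -5.5, 0], "delta_rot": [0, 0, 0]}, {"delta_pos": [5, -9, 0], "delta_rot": [0, 0, 0]}, {"delta_pos": [7, -12.5, 0], "delta_rot": [0, 0, 0]}, {"delta_pos": [9, -16, 0], "delta_rot": [0, 0, 0]}, {"delta_pos": [11, -19.5, 0], "delta_rot": [0, 0, 0]}, {"delta_pos": [13, -23, 0], "delta_rot": [0, 0, 0]}, {"delta_pos": [15, -26.5, 0], "delta_rot": [0, 0, 0]}, {"delta_pos": [17.5, -30, 0], "delta_rot": [0, 0, 0]}, {"delta_pos": [20, -33.5, 0], "delta_rot": [0, 0, 0]}, {"delta_pos": [22, -37, 1], "delta_rot": [0, 0, 0]}, {"delta_pos": [22.6, -38.5, 3], "delta_rot": [0, 0, 0]}]'

```text
time_s: 13.68
position: [0.6575, 0.1168, 0.2274]
eef_rot: [-0.002, 0.99, 0.144, 0.001]
force: [-0.2, 0.8, -1.0]
width: 0.688
```

```bash
python3 g.py 16.6 0.657,0.1105,0.21
```

```text
t 13.68 pos [0.6575 0.1168 0.2274] yaw 16.6 F [-0.2  0.8 -1. ] w mm 64.7 q7 [ 0.06  0.45 -0.45  1.6   0.21  1.13 -1.72]
rot [-0.3 -0.1  0. ]
0.657,0.1105,0.21 -> [-0.23  0.6   1.74] rows 1.0
```

Call:
move_arm --series '[{"delta_pos": [-0.2, 0.6, 1.7], "delta_rot": [0, 0, 0]}, {"delta_pos": [-0.2, 0.6, 1.7], "delta_rot": [0, 0, 0]}, {"delta_pos": [-0.2, 0.6, 1.7], "delta_rot": [0, 0, 0]}, {"delta_pos": [-0.2, 0.6, 1.7], "delta_rot": [0, 0, 0]}]'

```text
time_s: 14.02
position: [0.6574, 0.1095, 0.2107]
eef_rot: [-0.002, 0.99, 0.144, 0.001]
force: [0.5, -0.2, -0.1]
width: 0.691
```

```bash
python3 - <<'E'
from h import *
rim('wrist','w8',(.657,.1105),.082,.023)
E
python3 g.py 16.6 0.657,0.1105,0.083
```

```text
wrist rim z 0.0798 fit c [0.6572 0.1101] r 0.0212 446 encl [656.8 110. ]
t 14.07 pos [0.6577 0.1095 0.2113] yaw 16.51 F [ 0.3 -0.7  0.8] w mm 65.3 q7 [ 0.07  0.46 -0.45  1.62  0.21  1.1  -1.72]
rot [-0.2 -0.2 -0.1]
0.657,0.1105,0.083 -> [-0.08 -0.06 12.83] rows 4.0
```

View pics/w8.png

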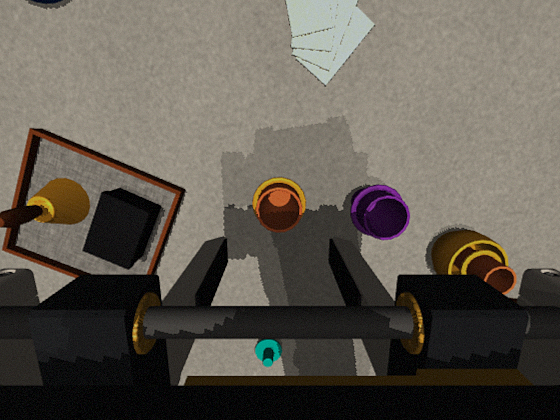

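Beaker3's rim is centred at (279,207), and the purple one at (379,212) is clear of the finger path.

Call:
move_arm --series '[{"delta_pos": [0, 0, 3], "delta_rot": [0, 0, 0]}, {"delta_pos": [0, 0, 6], "delta_rot": [0, 0, 0]}, {"delta_pos": [0, 0, 9], "delta_rot": [0, 0, 0]}, {"delta_pos": [0, 0, 11], "delta_rot": [0, 0, 0]}, {"delta_pos": [0, 0, 12.3], "delta_rot": [0, 0, 0]}, {"delta_pos": [0, 0, 12.8], "delta_rot": [0, 0, 0]}, {"delta_pos": [0, 0, 12.8], "delta_rot": [0, 0, 0]}, {"delta_pos": [0, 0, 12.8], "delta_rot": [0, 0, 0]}]'

```text
time_s: 14.73
position: [0.6587, 0.11, 0.0846]
eef_rot: [-0.002, 0.99, 0.143, 0.002]
force: [-0.1, -0.5, -0.3]
width: 0.693
```

```bash
python3 g.py 16.6 0.657,0.1105,0.083
```

```text
t 14.73 pos [0.6587 0.11   0.0846] yaw 16.48 F [-0.1 -0.5 -0.3] w mm 65.1 q7 [ 0.04  0.59 -0.41  1.72  0.29  0.89 -1.78]
rot [-0.2 -0.3 -0.1]
0.657,0.1105,0.083 -> [-0.16 -0.09  0.16] rows 1.0
```

Call:
move_arm --claw 3.8 --series '[{"delta_pos": [0, 0, 0], "delta_rot": [0, 0, 0]}, {"delta_pos": [0, 0, 0], "delta_rot": [0, 0, 0]}, {"delta_pos": [0, 0, 0], "delta_rot": [0, 0, 0]}, {"delta_pos": [0, 0, 0], "delta_rot": [0, 0, 0]}, {"delta_pos": [0, 0, 0], "delta_rot": [0, 0, 0]}]'

```text
time_s: 15.15
position: [0.6594, 0.1101, 0.0856]
eef_rot: [-0.002, 0.99, 0.143, 0.003]
force: [-0.1, -0.4, 6.8]
width: 0.481
```

```bash
python3 g.py 16.6 0.657,0.1105,0.26
```

```text
t 15.15 pos [0.6594 0.1101 0.0856] yaw 16.47 F [-0.1 -0.4  6.8] w mm 45.2 q7 [ 0.04  0.59 -0.41  1.72  0.29  0.89 -1.78]
rot [-0.2 -0.4 -0.1]
0.657,0.1105,0.26 -> [ -0.11  -0.17 -17.44] rows 5.0
```

Call:
move_arm --series '[{"delta_pos": [0, 0, -1], "delta_rot": [0, 0, 0]}, {"delta_pos": [0, 0, -4], "delta_rot": [0, 0, 0]}, {"delta_pos": [0, 0, -8], "delta_rot": [0, 0, 0]}, {"delta_pos": [0, 0, -12], "delta_rot": [0, 0, 0]}, {"delta_pos": [0, 0, -15], "delta_rot": [0, 0, 0]}, {"delta_pos": [0, 0, -16.5], "delta_rot": [-0.2, -0.4, 0]}, {"delta_pos": [0, 0, -16.5], "delta_rot": [-0.2, -0.4, 0]}, {"delta_pos": [0, 0, -16.5], "delta_rot": [-0.2, -0.4, 0]}]'

```text
time_s: 15.82
position: [0.6587, 0.1094, 0.2516]
eef_rot: [-0.0, 0.99, 0.143, 0.0]
force: [-0.1, 0.1, -1.9]
width: 0.482
```

```bash
python3 g.py 16.6 0.548,-0.3227,0.25;  python3 - <<'E'
from h import *
o=ctrl.get_obs()['position']; rim('wrist','w9',o,o[2]-.005,.023)
E
```

```text
t 15.82 pos [0.6587 0.1094 0.2516] yaw 16.48 F [-0.1  0.1 -1.9] w mm 45.3 q7 [ 0.07  0.43 -0.45  1.58  0.2   1.18 -1.71]
rot [ 0.  -0.  -0.1]
0.548,-0.3227,0.25 -> [-22.87  38.29   0.15] rows 11.0
wrist rim z 0.2457 fit c [0.6575 0.1099] r 0.0213 1335 encl [666.6 111.7]
```

View pics/w9.png

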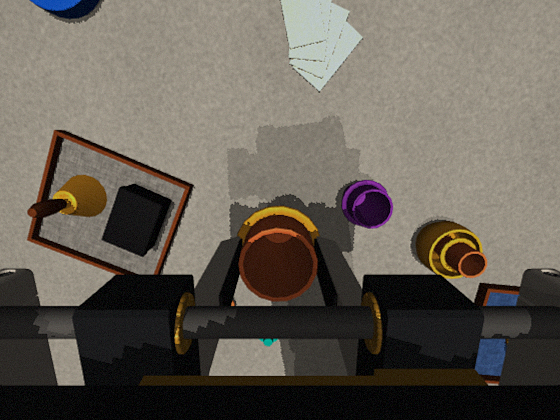

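Beaker3 is held with its rim at (278,265). I'll carry it over the stack.

Call:
move_arm --series '[{"delta_pos": [-1, 2, 0], "delta_rot": [0, 0, 0]}, {"delta_pos": [-3, 5.5, 0], "delta_rot": [0, 0, 0]}, {"delta_pos": [-5, 9, 0], "delta_rot": [0, 0, 0]}, {"delta_pos": [-7, 12.5, 0], "delta_rot": [0, 0, 0]}, {"delta_pos": [-9, 16, 0], "delta_rot": [0, 0, 0]}, {"delta_pos": [-11, 19.5, 0], "delta_rot": [0, 0, 0]}, {"delta_pos": [-13, 23, 0], "delta_rot": [0, 0, 0]}, {"delta_pos": [-15.5, 26.5, 0], "delta_rot": [0, 0, 0]}, {"delta_pos": [-18, 30, 0], "delta_rot": [0, 0, 0]}, {"delta_pos": [-20, 33.5, 0], "delta_rot": [0, 0, 0]}, {"delta_pos": [-22, 36.5, 0], "delta_rot": [0, 0, 0]}, {"delta_pos": [-22.8, 38.3, 0], "delta_rot": [0, 0, 0]}]'

```text
time_s: 16.87
position: [0.5447, -0.3277, 0.2487]
eef_rot: [-0.0, 0.99, 0.141, -0.002]
force: [-1.2, -1.3, -1.5]
width: 0.482
```

Call:
move_arm --series '[{"delta_pos": [0, 0, 0], "delta_rot": [0, 0, 0]}, {"delta_pos": [0, 0, 0], "delta_rot": [0, 0, 0]}]'

```text
time_s: 17.03
position: [0.5429, -0.3292, 0.2466]
eef_rot: [-0.001, 0.99, 0.139, -0.004]
force: [0.3, -0.2, -1.5]
width: 0.481
```

```bash
python3 g.py 16.6 0.5485,-0.3224,0.235 0.5485,-0.3224,0.166 0.5485,-0.3224,0.1546
```

```text
t 17.03 pos [ 0.5429 -0.3292  0.2466] yaw 16.02 F [ 0.3 -0.2 -1.5] w mm 45.2 q7 [ 0.68  0.37 -0.3   1.66  0.12  1.14 -0.95]
rot [-0.2  0.4 -0.6]
0.5485,-0.3224,0.235 -> [ 0.73 -0.5   1.16] rows 1.0
0.5485,-0.3224,0.166 -> [ 0.78 -0.48  8.06] rows 2.0
0.5485,-0.3224,0.1546 -> [ 0.79 -0.48  9.2 ] rows 3.0
```

Call:
move_arm --series '[{"delta_pos": [0.7, -0.5, 0.5], "delta_rot": [-0.2, 0.4, -0.6]}, {"delta_pos": [0.7, -0.5, 1], "delta_rot": [-0.2, 0.4, -0.6]}, {"delta_pos": [0.7, -0.5, 1], "delta_rot": [-0.2, 0.4, -0.6]}, {"delta_pos": [0.7, -0.5, 1], "delta_rot": [-0.2, 0.4, -0.6]}]'

```text
time_s: 17.37
position: [0.5485, -0.3209, 0.236]
eef_rot: [-0.0, 0.989, 0.146, -0.0]
force: [-0.3, -0.3, -1.0]
width: 0.482
```

```bash
python3 g.py 16.6 0.5485,-0.3224,0.235 0.5485,-0.3224,0.166 0.5485,-0.3224,0.1546
```

```text
t 17.37 pos [ 0.5485 -0.3209  0.236 ] yaw 16.75 F [-0.3 -0.3 -1. ] w mm 45.3 q7 [ 0.67  0.38 -0.31  1.68  0.13  1.11 -0.96]
rot [-0.   0.   0.1]
0.5485,-0.3224,0.235 -> [-0.04  0.14  0.1 ] rows 1.0
0.5485,-0.3224,0.166 -> [-0.04  0.14  7.  ] rows 2.0
0.5485,-0.3224,0.1546 -> [-0.04  0.14  8.14] rows 2.0
```

Call:
move_arm --series '[{"delta_pos": [0, 0.15, 0.8], "delta_rot": [0, 0, 0]}, {"delta_pos": [0, 0.15, 2], "delta_rot": [0, 0, 0]}, {"delta_pos": [0, 0.15, 3.4], "delta_rot": [0, 0, 0]}, {"delta_pos": [0, 0.15, 4.8], "delta_rot": [0, 0, 0]}, {"delta_pos": [0, 0.15, 6.2], "delta_rot": [0, 0, 0]}, {"delta_pos": [0, 0.15, 7], "delta_rot": [0, 0, 0]}, {"delta_pos": [0, 0.15, 7], "delta_rot": [0, 0, 0]}, {"delta_pos": [0, 0.15, 7], "delta_rot": [0, 0, 0]}]'

```text
time_s: 18.03
position: [0.5488, -0.3223, 0.1656]
eef_rot: [-0.0, 0.989, 0.146, -0.001]
force: [-0.3, -0.7, -1.3]
width: 0.485
```

```bash
python3 g.py 16.6 0.5485,-0.3224,0.1546
```

```text
t 18.03 pos [ 0.5488 -0.3223  0.1656] yaw 16.75 F [-0.3 -0.7 -1.3] w mm 45.6 q7 [ 0.66  0.44 -0.3   1.74  0.15  0.98 -0.98]
rot [-0.   0.1  0.1]
0.5485,-0.3224,0.1546 -> [-0.03  0.01  1.1 ] rows 1.0
```

Call:
move_arm --series '[{"delta_pos": [0, 0, 0.4], "delta_rot": [0, 0, 0]}, {"delta_pos": [0, 0, 0.7], "delta_rot": [0, 0, 0]}, {"delta_pos": [0, 0, 0.95], "delta_rot": [0, 0, 0]}, {"delta_pos": [0, 0, 1.1], "delta_rot": [0, 0, 0]}, {"delta_pos": [0, 0, 1.2], "delta_rot": [0, 0, 0]}, {"delta_pos": [0, 0, 1.2], "delta_rot": [0, 0, 0]}]'

```text
time_s: 18.53
position: [0.5492, -0.3223, 0.1547]
eef_rot: [-0.0, 0.989, 0.146, -0.0]
force: [-3.6, 1.3, 10.1]
width: 0.482
```

```bash
python3 g.py 16.6 0.5485,-0.3224,0.1546
```

```text
t 18.53 pos [ 0.5492 -0.3223  0.1547] yaw 16.74 F [-3.6  1.3 10.1] w mm 45.3 q7 [ 0.66  0.45 -0.3   1.75  0.16  0.96 -0.98]
rot [-0.   0.   0.1]
0.5485,-0.3224,0.1546 -> [-0.07 -0.01  0.01] rows 1.0
```

Home height reached again with a 10 N contact. I'll release and rise.

Call:
move_arm --claw 7.0 --series '[{"delta_pos": [0, 0, 0], "delta_rot": [0, 0, 0]}, {"delta_pos": [0, 0, 0], "delta_rot": [0, 0, 0]}, {"delta_pos": [0, 0, 0], "delta_rot": [0, 0, 0]}, {"delta_pos": [0, 0, 0], "delta_rot": [0, 0, 0]}, {"delta_pos": [0, 0, -1], "delta_rot": [0, 0, 0]}, {"delta_pos": [0, 0, -4], "delta_rot": [0, 0, 0]}, {"delta_pos": [0, 0, -8], "delta_rot": [0, 0, 0]}, {"delta_pos": [0, 0, -12], "delta_rot": [0, 0, 0]}, {"delta_pos": [0, 0, -13], "delta_rot": [0, 0, 0]}, {"delta_pos": [0, 0, -13], "delta_rot": [0, 0, 0]}, {"delta_pos": [0, 0, -13], "delta_rot": [0, 0, 0]}]'

```text
time_s: 19.45
position: [0.5494, -0.3224, 0.2856]
eef_rot: [0.0, 0.989, 0.146, 0.001]
force: [0.4, 0.2, -0.3]
width: 0.742
```

```bash
python3 - <<'E'
from h import *
rim('wrist','w10',(.548,-.323),.151,.023); snap('side','s10')
E
python3 g.py 16.6 0.6515,-0.1255,0.28 0.6515,-0.1255,0.215
```

```text
wrist rim z 0.1489 fit c [ 0.5469 -0.3221] r 0.0212 421 encl [ 546.4 -322.1]
t 19.55 pos [ 0.5487 -0.3221  0.2837] yaw 16.75 F [-0.9  0.7 -0.3] w mm 69.5 q7 [ 0.67  0.34 -0.31  1.62  0.11  1.2  -0.94]
rot [-0.1  0.1  0.1]
0.6515,-0.1255,0.28 -> [ 15.51 -15.86   0.37] rows 6.0
0.6515,-0.1255,0.215 -> [ 15.52 -15.85   6.87] rows 6.0
```

View pics/s10.png

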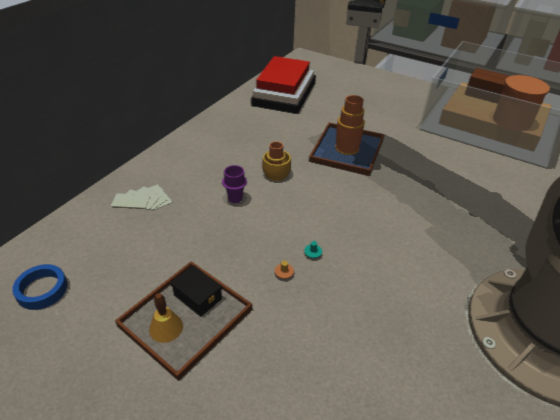

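The stack of three at (350,125) stands straight. Beaker4 in the pot comes next.

Call:
move_arm --claw 5.6 --series '[{"delta_pos": [2, -2, 0.3], "delta_rot": [0, 0, 0]}, {"delta_pos": [4.5, -4.5, 0.3], "delta_rot": [0, 0, 0]}, {"delta_pos": [7, -7, 0.3], "delta_rot": [0, 0, 0]}, {"delta_pos": [9.5, -9.7, 0.3], "delta_rot": [0, 0, 0]}, {"delta_pos": [12, -12.3, 0.3], "delta_rot": [0, 0, 0]}, {"delta_pos": [14, -14.5, 2], "delta_rot": [0, 0, 0]}, {"delta_pos": [15.5, -15.8, 4.5], "delta_rot": [0, 0, 0]}, {"delta_pos": [15.5, -15.8, 6.8], "delta_rot": [0, 0, 0]}, {"delta_pos": [15.5, -15.8, 6.8], "delta_rot": [0, 0, 0]}, {"delta_pos": [15.5, -15.8, 6.8], "delta_rot": [0, 0, 0]}, {"delta_pos": [15.5, -15.8, 6.8], "delta_rot": [0, 0, 0]}]'

```text
time_s: 20.47
position: [0.6515, -0.127, 0.2163]
eef_rot: [-0.0, 0.989, 0.145, -0.001]
force: [-0.7, 0.5, 0.7]
width: 0.599
```

```bash
python3 - <<'E'
from h import *
rim('wrist','w11',(.6515,-.1255),.086,.017)
E
python3 g.py 16.6 0.6515,-0.1255,0.089
```

```text
wrist rim z 0.0848 fit c [ 0.6516 -0.1261] r 0.0152 307 encl [ 651.  -126.3]
t 20.52 pos [ 0.6518 -0.1271  0.2169] yaw 16.67 F [-0.1 -0.2  0.6] w mm 56.0 q7 [ 0.37  0.45 -0.38  1.62  0.18  1.11 -1.33]
rot [-0.   0.   0.1]
0.6515,-0.1255,0.089 -> [ 0.02 -0.16 12.79] rows 4.0
```

View pics/w11.png

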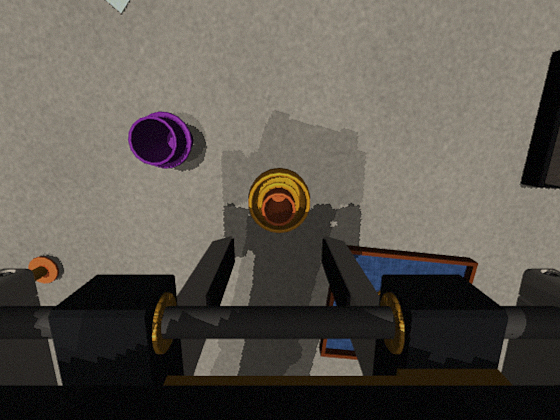

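Beaker4's rim is at (279,209), centred between the fingers and offset inside the pot. I'll go straight down.

Call:
move_arm --series '[{"delta_pos": [0, 0, 3], "delta_rot": [0, 0, 0]}, {"delta_pos": [0, 0, 6], "delta_rot": [0, 0, 0]}, {"delta_pos": [0, 0, 9], "delta_rot": [0, 0, 0]}, {"delta_pos": [0, 0, 11], "delta_rot": [0, 0, 0]}, {"delta_pos": [0, 0, 12.3], "delta_rot": [0, 0, 0]}, {"delta_pos": [0, 0, 12.8], "delta_rot": [0, 0, 0]}, {"delta_pos": [0, 0, 12.8], "delta_rot": [0, 0, 0]}, {"delta_pos": [0, 0, 12.8], "delta_rot": [0, 0, 0]}]'

```text
time_s: 21.18
position: [0.6525, -0.1274, 0.0904]
eef_rot: [0.0, 0.989, 0.145, 0.001]
force: [-0.3, -0.9, 0.4]
width: 0.592
```

```bash
python3 g.py 16.6 0.652,-0.127,0.089
```

```text
t 21.18 pos [ 0.6525 -0.1274  0.0904] yaw 16.64 F [-0.3 -0.9  0.4] w mm 55.7 q7 [ 0.35  0.57 -0.35  1.72  0.24  0.89 -1.38]
rot [ 0.  -0.1  0. ]
0.652,-0.127,0.089 -> [-0.04 -0.06  0.14] rows 1.0
```

Call:
move_arm --claw 2.6 --series '[{"delta_pos": [0, 0, 0], "delta_rot": [0, 0, 0]}, {"delta_pos": [0, 0, 0], "delta_rot": [0, 0, 0]}, {"delta_pos": [0, 0, 0], "delta_rot": [0, 0, 0]}, {"delta_pos": [0, 0, 0], "delta_rot": [0, 0, 0]}, {"delta_pos": [0, 0, 0], "delta_rot": [0, 0, 0]}]'

```text
time_s: 21.6
position: [0.653, -0.1274, 0.0912]
eef_rot: [0.0, 0.989, 0.145, 0.001]
force: [0.4, 0.7, 6.2]
width: 0.359
```

```bash
python3 g.py 16.6 0.652,-0.127,0.29
```

```text
t 21.6 pos [ 0.653  -0.1274  0.0912] yaw 16.65 F [0.4 0.7 6.2] w mm 33.8 q7 [ 0.35  0.57 -0.35  1.72  0.24  0.89 -1.38]
rot [ 0.1 -0.1  0. ]
0.652,-0.127,0.29 -> [ -0.04  -0.05 -19.88] rows 5.0
```

Call:
move_arm --series '[{"delta_pos": [0, 0, -1], "delta_rot": [0, 0, 0]}, {"delta_pos": [0, 0, -3], "delta_rot": [0, 0, 0]}, {"delta_pos": [0, 0, -6], "delta_rot": [0, 0, 0]}, {"delta_pos": [0, 0, -9.5], "delta_rot": [0, 0, 0]}, {"delta_pos": [0, 0, -13], "delta_rot": [0, 0, 0]}, {"delta_pos": [0, 0, -16], "delta_rot": [0, 0, 0]}, {"delta_pos": [0, 0, -18], "delta_rot": [0, 0, 0]}, {"delta_pos": [0, 0, -18.5], "delta_rot": [0, 0, 0]}, {"delta_pos": [0, 0, -18.5], "delta_rot": [0, 0, 0]}, {"delta_pos": [0, 0, -18.5], "delta_rot": [0, 0, 0]}]'

```text
time_s: 22.43
position: [0.6521, -0.1273, 0.2756]
eef_rot: [0.0, 0.989, 0.145, 0.001]
force: [0.0, -0.0, -0.7]
width: 0.364
```

```bash
python3 - <<'E'
from h import *
o=ctrl.get_obs()['position']; rim('wrist','w12',o,o[2]-.006,.017); snap('side','s12')
E
python3 g.py 16.6 0.549,-0.3225,0.272
```

```text
wrist rim z 0.2691 fit c [ 0.6518 -0.1269] r 0.0154 924 encl [ 660.2 -124.8]
t 22.53 pos [ 0.6518 -0.1273  0.2745] yaw 16.65 F [ 0.8 -0.5 -1.2] w mm 33.7 q7 [ 0.38  0.4  -0.38  1.56  0.16  1.21 -1.31]
rot [-0.  -0.   0.1]
0.549,-0.3225,0.272 -> [-15.45  15.75   0.25] rows 6.0
```

View pics/w12.png

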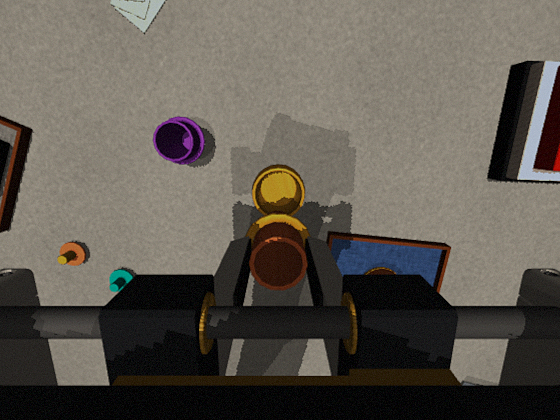

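View pics/s12.png

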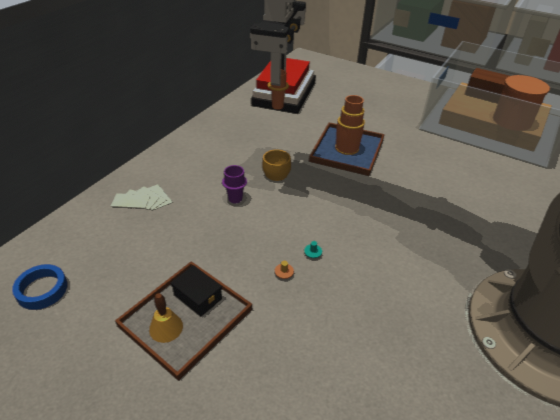

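Beaker4 came out of the pot cleanly, and the pot has stayed put at (277,166) in the side view. I'll carry it over the stack.

Call:
move_arm --series '[{"delta_pos": [-1, 1, 0], "delta_rot": [0, 0, 0]}, {"delta_pos": [-3.2, 3.3, 0], "delta_rot": [0, 0, 0]}, {"delta_pos": [-5.6, 5.7, 0], "delta_rot": [0, 0, 0]}, {"delta_pos": [-8, 8.1, 0], "delta_rot": [0, 0, 0]}, {"delta_pos": [-10.4, 10.6, 0], "delta_rot": [0, 0, 0]}, {"delta_pos": [-12.7, 13, 0], "delta_rot": [0, 0, 0]}, {"delta_pos": [-14.7, 15, 0], "delta_rot": [0, 0, 0]}, {"delta_pos": [-15.5, 15.7, 0], "delta_rot": [0, 0, 0]}, {"delta_pos": [-15.5, 15.7, 0], "delta_rot": [0, 0, 0]}, {"delta_pos": [-15.5, 15.7, 0], "delta_rot": [0, 0, 0]}, {"delta_pos": [-15.5, 15.7, 0], "delta_rot": [0, 0, 0]}]'

```text
time_s: 23.45
position: [0.5486, -0.321, 0.274]
eef_rot: [-0.001, 0.989, 0.145, -0.0]
force: [0.6, -0.2, -0.4]
width: 0.361
```

```bash
python3 g.py 16.6 0.5480,-0.3224,0.272 0.5480,-0.3224,0.198 0.5480,-0.3224,0.1872
```

```text
t 23.45 pos [ 0.5486 -0.321   0.274 ] yaw 16.72 F [ 0.6 -0.2 -0.4] w mm 34.0 q7 [ 0.67  0.35 -0.32  1.63  0.11  1.18 -0.95]
rot [-0.1 -0.   0.1]
0.5480,-0.3224,0.272 -> [-0.1   0.11  0.2 ] rows 1.0
0.5480,-0.3224,0.198 -> [-0.1   0.12  7.6 ] rows 2.0
0.5480,-0.3224,0.1872 -> [-0.1   0.12  8.68] rows 3.0
```

Call:
move_arm --series '[{"delta_pos": [-0.1, 0.1, 0.8], "delta_rot": [0, 0, 0]}, {"delta_pos": [-0.1, 0.1, 2], "delta_rot": [0, 0, 0]}, {"delta_pos": [-0.1, 0.1, 3.4], "delta_rot": [0, 0, 0]}, {"delta_pos": [-0.1, 0.1, 4.8], "delta_rot": [0, 0, 0]}, {"delta_pos": [-0.1, 0.1, 6.2], "delta_rot": [0, 0, 0]}, {"delta_pos": [-0.1, 0.1, 7.2], "delta_rot": [0, 0, 0]}, {"delta_pos": [-0.1, 0.1, 7.5], "delta_rot": [0, 0, 0]}, {"delta_pos": [-0.1, 0.1, 7.5], "delta_rot": [0, 0, 0]}, {"delta_pos": [-0.1, 0.1, 7.5], "delta_rot": [0, 0, 0]}]'

```text
time_s: 24.2
position: [0.5482, -0.322, 0.1991]
eef_rot: [-0.001, 0.989, 0.146, 0.0]
force: [-0.2, -1.3, -0.8]
width: 0.357
```

```bash
python3 g.py 16.6 0.5480,-0.3224,0.1872
```

```text
t 24.2 pos [ 0.5482 -0.322   0.1991] yaw 16.74 F [-0.2 -1.3 -0.8] w mm 33.6 q7 [ 0.67  0.41 -0.31  1.71  0.14  1.04 -0.97]
rot [-0.1 -0.   0.1]
0.5480,-0.3224,0.1872 -> [-0.03  0.03  1.19] rows 1.0
```

Call:
move_arm --series '[{"delta_pos": [0, 0, 0.4], "delta_rot": [0, 0, 0]}, {"delta_pos": [0, 0, 0.75], "delta_rot": [0, 0, 0]}, {"delta_pos": [0, 0, 1], "delta_rot": [0, 0, 0]}, {"delta_pos": [0, 0, 1.2], "delta_rot": [0, 0, 0]}, {"delta_pos": [0, 0, 1.3], "delta_rot": [0, 0, 0]}, {"delta_pos": [0, 0, 1.3], "delta_rot": [0, 0, 0]}]'

```text
time_s: 24.7
position: [0.5488, -0.3223, 0.1871]
eef_rot: [-0.0, 0.989, 0.145, 0.001]
force: [-2.0, 0.7, 9.0]
width: 0.356
```

```bash
python3 g.py 16.6 0.5480,-0.3224,0.1872
```

```text
t 24.7 pos [ 0.5488 -0.3223  0.1871] yaw 16.73 F [-2.   0.7  9. ] w mm 33.5 q7 [ 0.67  0.42 -0.31  1.72  0.15  1.02 -0.97]
rot [ 0.  -0.1  0.1]
0.5480,-0.3224,0.1872 -> [-0.08 -0.02 -0.01] rows 1.0
```

It went home at the predicted height. I'll release and rise.

Call:
move_arm --claw 6.0 --series '[{"delta_pos": [0, 0, 0], "delta_rot": [0, 0, 0]}, {"delta_pos": [0, 0, 0], "delta_rot": [0, 0, 0]}, {"delta_pos": [0, 0, 0], "delta_rot": [0, 0, 0]}, {"delta_pos": [0, 0, 0], "delta_rot": [0, 0, 0]}, {"delta_pos": [0, 0, -1], "delta_rot": [0, 0, 0]}, {"delta_pos": [0, 0, -4], "delta_rot": [0, 0, 0]}, {"delta_pos": [0, 0, -8], "delta_rot": [0, 0, 0]}, {"delta_pos": [0, 0, -12], "delta_rot": [0, 0, 0]}, {"delta_pos": [0, 0, -13], "delta_rot": [0, 0, 0]}, {"delta_pos": [0, 0, -13], "delta_rot": [0, 0, 0]}, {"delta_pos": [0, 0, -13], "delta_rot": [0, 0, 0]}]'

```text
time_s: 25.62
position: [0.5488, -0.3224, 0.318]
eef_rot: [0.0, 0.989, 0.146, 0.001]
force: [-1.1, 0.8, -0.1]
width: 0.639
```

```bash
python3 - <<'E'
from h import *
rim('wrist','w13',(.548,-.322),.182,.017)
E
python3 g.py 16.6 0.467,0.140,0.3 0.467,0.140,0.19
```

```text
wrist rim z 0.1808 fit c [ 0.5474 -0.3216] r 0.0152 305 encl [ 547.  -321.7]
t 25.67 pos [ 0.5483 -0.3223  0.3168] yaw 16.73 F [ 0.2  0.4 -0.2] w mm 60.1 q7 [ 0.68  0.32 -0.32  1.58  0.1   1.26 -0.94]
rot [-0.  -0.1  0.1]
0.467,0.140,0.3 -> [  5.52 -46.61   1.69] rows 12.0
0.467,0.140,0.19 -> [  5.51 -46.61  12.69] rows 12.0
```

View pics/w13.png

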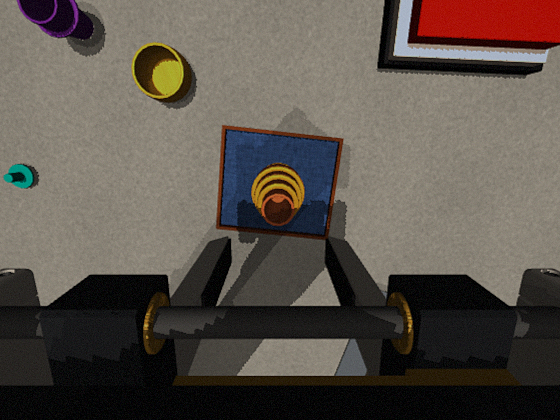

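Four collars are nested concentrically at (278,200), and beaker4's rim is at 0.183 m as expected. Next is the copper lid.

Call:
move_arm --claw 3.6 --series '[{"delta_pos": [0.2, -2, 0], "delta_rot": [0, 0, 0]}, {"delta_pos": [0.7, -6, 0], "delta_rot": [0, 0, 0]}, {"delta_pos": [1.2, -10, 0], "delta_rot": [0, 0, 0]}, {"delta_pos": [1.7, -14, 0], "delta_rot": [0, 0, 0]}, {"delta_pos": [2.1, -18, 0.5], "delta_rot": [0, 0, 0]}, {"delta_pos": [2.6, -22, 1], "delta_rot": [0, 0, 0]}, {"delta_pos": [3.1, -26, 2], "delta_rot": [0, 0, 0]}, {"delta_pos": [3.6, -30, 3.5], "delta_rot": [0, 0, 0]}, {"delta_pos": [4.1, -34, 5], "delta_rot": [0, 0, 0]}, {"delta_pos": [4.6, -38, 6.5], "delta_rot": [0, 0, 0]}, {"delta_pos": [5.1, -42, 8], "delta_rot": [0, 0, 0]}, {"delta_pos": [5.4, -45, 9.5], "delta_rot": [0, 0, 0]}]'

```text
time_s: 26.67
position: [0.4692, 0.1263, 0.2206]
eef_rot: [-0.0, 0.989, 0.146, 0.0]
force: [2.2, 1.0, -0.1]
width: 0.385
```

```bash
python3 g.py 16.6 0.467,0.140,0.17
```

```text
t 26.67 pos [0.4692 0.1263 0.2206] yaw 16.77 F [ 2.2  1.  -0.1] w mm 36.2 q7 [ 0.18  0.18 -0.63  2.    0.12  1.   -1.79]
rot [-0.  -0.   0.2]
0.467,0.140,0.17 -> [ 0.19 -1.38  5.06] rows 2.0
```

Call:
move_arm --series '[{"delta_pos": [0.2, -1, 2.5], "delta_rot": [0, 0, 0.2]}, {"delta_pos": [0.2, -1.4, 5], "delta_rot": [0, 0, 0.2]}, {"delta_pos": [0.2, -1.4, 5], "delta_rot": [0, 0, 0.2]}, {"delta_pos": [0.2, -1.4, 5], "delta_rot": [0, 0, 0.2]}, {"delta_pos": [0.2, -1.4, 5], "delta_rot": [0, 0, 0.2]}]'

```text
time_s: 27.08
position: [0.4673, 0.1397, 0.1712]
eef_rot: [-0.0, 0.99, 0.144, -0.0]
force: [-0.1, -0.5, 0.1]
width: 0.386
```

```bash
python3 g.py 16.6 0.467,0.140,0.17; python3 - <<'E'
from h import *
rim('wrist','w14',(.467,.14),.034,.005,.004)
p=cv2.imread('pics/w14.png'); o=ctrl.get_obs(); d=np.load('pics/w14.npy'); W=cloud('wrist',d,o)
m=(d>0)&(abs(W[...,2]-.010)<.005)&(np.hypot(W[...,0]-.467,W[...,1]-.14)<.026); q=W[m]; print(len(q),circ(q[:,:2]),cv2.minEnclosingCircle((q[:,:2]*1000).astype(np.float32)))
E
```

```text
t 27.08 pos [0.4673 0.1397 0.1712] yaw 16.53 F [-0.1 -0.5  0.1] w mm 36.3 q7 [ 0.14  0.25 -0.63  2.05  0.18  0.9  -1.88]
rot [-0.   0.  -0.1]
0.467,0.140,0.17 -> [-0.02 -0.04  0.12] rows 1.0
wrist rim z 0.0322 fit c [0.4666 0.1402] r 0.0054 95 encl [466.5 140. ]
749 (array([0.46708086, 0.14006606]), np.float64(0.015618659067349853), 530) ((466.98956298828125, 140.13890075683594), 19.007354736328125)
```

View pics/w14.png

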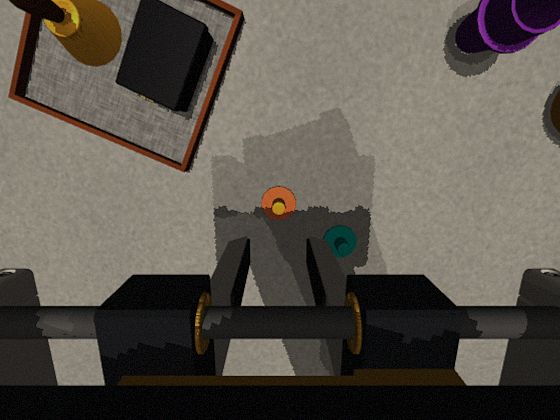

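The copper lid is centred at (279,203), with the turquoise one at (340,240) outside the finger path. I'll descend to z 0.040.

Call:
move_arm --series '[{"delta_pos": [0, 0, 3], "delta_rot": [0, 0, 0]}, {"delta_pos": [0, 0, 6], "delta_rot": [0, 0, 0]}, {"delta_pos": [0, 0, 9], "delta_rot": [0, 0, 0]}, {"delta_pos": [0, 0, 11.3], "delta_rot": [0, 0, 0]}, {"delta_pos": [0, 0, 12.5], "delta_rot": [0, 0, 0]}, {"delta_pos": [0, 0, 13.1], "delta_rot": [0, 0, 0]}, {"delta_pos": [0, 0, 13.1], "delta_rot": [0, 0, 0]}, {"delta_pos": [0, 0, 13.1], "delta_rot": [0, 0, 0]}]'

```text
time_s: 27.8
position: [0.4687, 0.1398, 0.0418]
eef_rot: [-0.0, 0.99, 0.143, 0.001]
force: [0.4, -0.2, 0.9]
width: 0.383
```

```bash
python3 g.py 16.6 0.467,0.140,0.04
```

```text
t 27.8 pos [0.4687 0.1398 0.0418] yaw 16.48 F [ 0.4 -0.2  0.9] w mm 36.0 q7 [ 0.03  0.45 -0.54  2.14  0.38  0.64 -2.05]
rot [-0.  -0.1 -0.1]
0.467,0.140,0.04 -> [-0.16 -0.06  0.18] rows 1.0
```

Call:
move_arm --claw 0.8 --series '[{"delta_pos": [0, 0, 0], "delta_rot": [0, 0, 0]}, {"delta_pos": [0, 0, 0], "delta_rot": [0, 0, 0]}, {"delta_pos": [0, 0, 0], "delta_rot": [0, 0, 0]}, {"delta_pos": [0, 0, 0], "delta_rot": [0, 0, 0]}, {"delta_pos": [0, 0, 0], "delta_rot": [0, 0, 0]}]'

```text
time_s: 28.22
position: [0.4692, 0.1399, 0.0424]
eef_rot: [-0.0, 0.99, 0.143, 0.002]
force: [-0.4, -0.5, 8.3]
width: 0.142
```

```bash
python3 g.py 16.6 0.467,0.140,0.25
```

```text
t 28.22 pos [0.4692 0.1399 0.0424] yaw 16.47 F [-0.4 -0.5  8.3] w mm 13.3 q7 [ 0.03  0.45 -0.54  2.14  0.38  0.64 -2.05]
rot [ 0.  -0.2 -0.1]
0.467,0.140,0.25 -> [ -0.13  -0.07 -20.76] rows 5.0
```

Call:
move_arm --series '[{"delta_pos": [0, 0, -1], "delta_rot": [0, 0, 0]}, {"delta_pos": [0, 0, -4], "delta_rot": [0, 0, 0]}, {"delta_pos": [0, 0, -8], "delta_rot": [0, 0, 0]}, {"delta_pos": [0, 0, -12], "delta_rot": [0, 0, 0]}, {"delta_pos": [0, 0, -16], "delta_rot": [0, 0, 0]}, {"delta_pos": [0, 0, -20], "delta_rot": [0, 0, 0]}, {"delta_pos": [0, 0, -23], "delta_rot": [0, 0, 0]}, {"delta_pos": [0, 0, -23.5], "delta_rot": [0, -0.2, 0]}, {"delta_pos": [0, 0, -23.5], "delta_rot": [0, -0.2, 0]}, {"delta_pos": [0, 0, -23.5], "delta_rot": [0, -0.2, 0]}]'

```text
time_s: 29.05
position: [0.468, 0.1395, 0.2771]
eef_rot: [0.0, 0.99, 0.143, -0.0]
force: [-0.2, -0.4, -0.8]
width: 0.14
```

```bash
python3 - <<'E'
from h import *
o=ctrl.get_obs(); p,d=snap('wrist','w15'); snap('side','s15'); W=cloud('wrist',d,o); P=o['position']; zd=P[2]-.0424+.012
m=(d>0)&(abs(W[...,2]-zd)<.005)&(np.hypot(W[...,0]-P[0],W[...,1]-P[1])<.024); q=W[m]; print(len(q),np.median(q[:,2])-zd,circ(q[:,:2]),cv2.minEnclosingCircle((q[:,:2]*1000).astype(np.float32)))
E
python3 g.py 16.6 0.5498,-0.3219,0.276
```

```text
866 -0.002065946135509533 (array([0.46524518, 0.13954351]), np.float64(0.016606870468380344), 518) ((465.50164794921875, 139.47384643554688), 18.994953155517578)
t 29.15 pos [0.4676 0.1394 0.276 ] yaw 16.48 F [-0.4 -1.  -0.2] w mm 13.0 q7 [ 0.19  0.12 -0.66  1.92  0.08  1.12 -1.78]
rot [-0.   0.1 -0.1]
0.5498,-0.3219,0.276 -> [-5.210e+00  4.657e+01  1.000e-02] rows 12.0
```

View pics/w15.png

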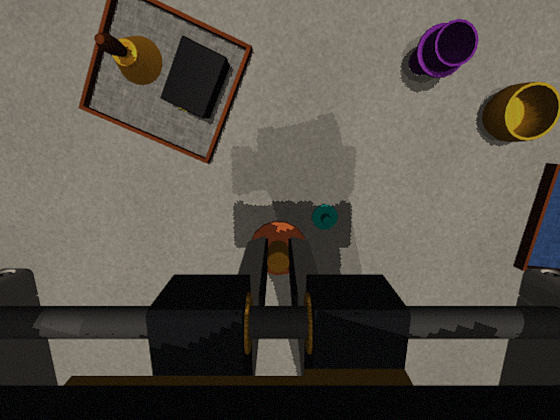

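View pics/s15.png

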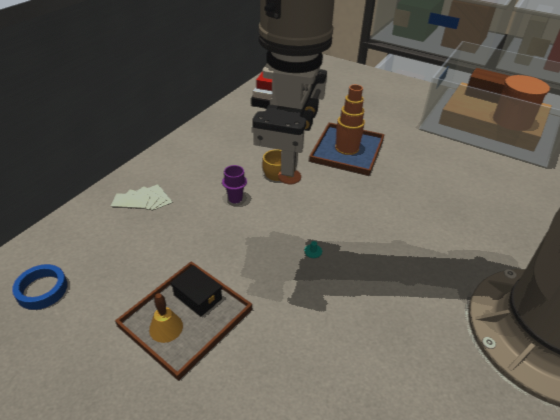

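The lid is held level at (278,245), about 2 mm off the TCP along tool x, as measured before. I'll carry it to the stack.

Call:
move_arm --series '[{"delta_pos": [-0.2, 1.5, 0], "delta_rot": [0, 0, 0]}, {"delta_pos": [-0.6, 5.5, 0], "delta_rot": [0, 0, 0]}, {"delta_pos": [-1, 9.5, 0], "delta_rot": [0, 0, 0]}, {"delta_pos": [-1.5, 13.5, 0], "delta_rot": [0, 0, 0]}, {"delta_pos": [-1.9, 17.5, 0], "delta_rot": [0, 0, 0]}, {"delta_pos": [-2.4, 21.5, 0], "delta_rot": [0, 0, 0]}, {"delta_pos": [-2.8, 25.5, 0], "delta_rot": [0, 0, 0]}, {"delta_pos": [-3.3, 29.5, 0], "delta_rot": [0, 0, 0]}, {"delta_pos": [-3.7, 33.5, 0], "delta_rot": [0, 0, 0]}, {"delta_pos": [-4.1, 37, 0], "delta_rot": [0, 0, 0]}, {"delta_pos": [-4.5, 40, 0], "delta_rot": [0, 0, 0]}, {"delta_pos": [-4.7, 42, 0], "delta_rot": [0, 0, 0]}]'

```text
time_s: 30.15
position: [0.5408, -0.2798, 0.2738]
eef_rot: [-0.001, 0.99, 0.142, -0.003]
force: [-0.3, -0.1, -0.6]
width: 0.138
```

```bash
python3 g.py 16.6 0.5498,-0.3218,0.276
```

```text
t 30.15 pos [ 0.5408 -0.2798  0.2738] yaw 16.35 F [-0.3 -0.1 -0.6] w mm 13.0 q7 [ 0.65  0.31 -0.35  1.69  0.11  1.17 -1.01]
rot [-0.1  0.3 -0.3]
0.5498,-0.3218,0.276 -> [-0.31  4.28 -0.23] rows 2.0
```

Call:
move_arm --series '[{"delta_pos": [-0.2, 2, 0], "delta_rot": [-0.1, 0.3, -0.3]}, {"delta_pos": [-0.3, 3.8, 0], "delta_rot": [-0.1, 0.3, -0.3]}, {"delta_pos": [-0.3, 4.3, 0], "delta_rot": [-0.1, 0.3, -0.3]}, {"delta_pos": [-0.3, 4.3, 0], "delta_rot": [-0.1, 0.3, -0.3]}, {"delta_pos": [-0.3, 4.3, 0], "delta_rot": [-0.1, 0.3, -0.3]}]'

```text
time_s: 30.57
position: [0.5498, -0.3209, 0.2725]
eef_rot: [-0.001, 0.989, 0.145, -0.001]
force: [-0.5, 0.9, -0.1]
width: 0.135
```

```bash
python3 g.py 16.6 0.5498,-0.3218,0.230 0.5498,-0.3218,0.2174
```

```text
t 30.57 pos [ 0.5498 -0.3209  0.2725] yaw 16.68 F [-0.5  0.9 -0.1] w mm 12.7 q7 [ 0.68  0.35 -0.33  1.63  0.12  1.18 -0.96]
rot [-0.1  0.   0.1]
0.5498,-0.3218,0.230 -> [-0.02  0.1   4.25] rows 2.0
0.5498,-0.3218,0.2174 -> [-0.02  0.1   5.51] rows 2.0
```

Call:
move_arm --series '[{"delta_pos": [0, 0.1, 0.8], "delta_rot": [0, 0, 0]}, {"delta_pos": [0, 0.1, 2], "delta_rot": [0, 0, 0]}, {"delta_pos": [0, 0.1, 3.2], "delta_rot": [0, 0, 0]}, {"delta_pos": [0, 0.1, 4], "delta_rot": [0, 0, 0]}, {"delta_pos": [0, 0.1, 4.1], "delta_rot": [0, 0, 0]}, {"delta_pos": [0, 0.1, 4.1], "delta_rot": [0, 0, 0]}, {"delta_pos": [0, 0.1, 4.1], "delta_rot": [0, 0, 0]}]'

```text
time_s: 31.15
position: [0.5502, -0.3218, 0.2316]
eef_rot: [-0.001, 0.989, 0.145, -0.0]
force: [-0.3, 0.8, -1.4]
width: 0.134
```

```bash
python3 g.py 16.6 0.5498,-0.3218,0.2174;python3 - <<'E'
from h import *
snap('side','s16'); p,d=snap('top','t16')
E
```

```text
t 31.15 pos [ 0.5502 -0.3218  0.2316] yaw 16.68 F [-0.3  0.8 -1.4] w mm 12.6 q7 [ 0.68  0.39 -0.33  1.67  0.14  1.11 -0.97]
rot [-0.1  0.   0.1]
0.5498,-0.3218,0.2174 -> [-0.03 -0.    1.42] rows 1.0
```

View pics/s16.png

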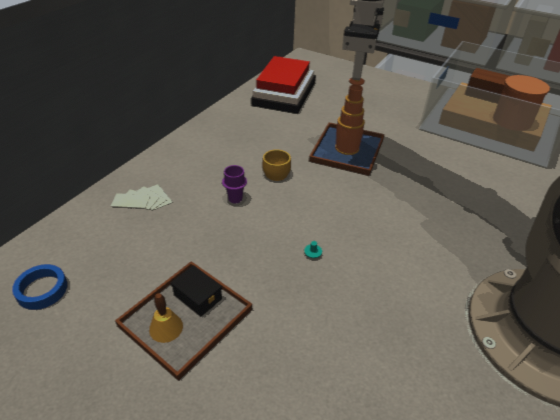

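Call:
move_arm --series '[{"delta_pos": [0, 0, 0.4], "delta_rot": [0, 0, 0]}, {"delta_pos": [0, 0, 0.8], "delta_rot": [0, 0, 0]}, {"delta_pos": [0, 0, 1.1], "delta_rot": [0, 0, 0]}, {"delta_pos": [0, 0, 1.35], "delta_rot": [0, 0, 0]}, {"delta_pos": [0, 0, 1.5], "delta_rot": [0, 0, 0]}, {"delta_pos": [0, 0, 1.5], "delta_rot": [0, 0, 0]}]'

```text
time_s: 31.75
position: [0.5507, -0.322, 0.2176]
eef_rot: [-0.0, 0.989, 0.145, 0.0]
force: [-1.2, 0.4, 5.8]
width: 0.136
```

```bash
python3 g.py 16.6 0.5498,-0.3218,0.2174
```

```text
t 31.75 pos [ 0.5507 -0.322   0.2176] yaw 16.68 F [-1.2  0.4  5.8] w mm 12.8 q7 [ 0.68  0.4  -0.33  1.69  0.14  1.08 -0.97]
rot [-0.  -0.   0.1]
0.5498,-0.3218,0.2174 -> [-0.08 -0.04  0.02] rows 1.0
```

The lid is seated at its predicted height. I'll release, rise clear and check.

Call:
move_arm --claw 5.0 --series '[{"delta_pos": [0, 0, 0], "delta_rot": [0, 0, 0]}, {"delta_pos": [0, 0, 0], "delta_rot": [0, 0, 0]}, {"delta_pos": [0, 0, 0], "delta_rot": [0, 0, 0]}, {"delta_pos": [0, 0, 0], "delta_rot": [0, 0, 0]}, {"delta_pos": [0, 0, -1], "delta_rot": [0, 0, 0]}, {"delta_pos": [0, 0, -3], "delta_rot": [0, 0, 0]}, {"delta_pos": [0, 0, -6], "delta_rot": [0, 0, 0]}, {"delta_pos": [0, 0, -9], "delta_rot": [0, 0, 0]}, {"delta_pos": [0, 0, -11], "delta_rot": [0, 0, 0]}, {"delta_pos": [0, 0, -11], "delta_rot": [0, 0, 0]}, {"delta_pos": [0, 0, -11], "delta_rot": [0, 0, 0]}]'

```text
time_s: 32.67
position: [0.551, -0.3222, 0.3292]
eef_rot: [0.0, 0.989, 0.145, 0.001]
force: [-0.1, 0.3, 0.2]
width: 0.53
```

```bash
python3 g.py 16.6 0.45,-0.15,0.33;python3 - <<'E'
from h import *
o=ctrl.get_obs(); p,d=snap('wrist','w17'); W=cloud('wrist',d,o)
for n,h,r,rin in [('knob top',.209,.008,0),('disc',.187,.020,.008),('b4 collar',.155,.024,.018),('b3 collar',.123,.03,.024),('b2 collar',.091,.036,.03)]:
    m=(d>0)&(abs(W[...,2]-h+.002)<.004)&(np.hypot(W[...,0]-.548,W[...,1]+.322)<r+.01); q=W[m]
    if len(q)>8: print(n,len(q),np.median(q[:,2]).round(4),h,circ(q[:,:2]),np.round(cv2.minEnclosingCircle((q[:,:2]*1000).astype(np.float32))[0],1))
snap('side','s17')
E
```

```text
t 32.67 pos [ 0.551  -0.3222  0.3292] yaw 16.68 F [-0.1  0.3  0.2] w mm 49.8 q7 [ 0.69  0.32 -0.33  1.55  0.11  1.29 -0.94]
rot [ 0.1 -0.1  0.1]
0.45,-0.15,0.33 -> [ -4.73 -19.39  -0.11] rows 5.0
knob top 166 0.2068 0.209 (array([ 0.54791169, -0.32151243]), np.float64(0.005590814684995771), 111) [ 547.4 -321.7]
disc 824 0.185 0.187 (array([ 0.54754964, -0.32161117]), np.float64(0.01579420027145101), 580) [ 547.5 -321.8]
b4 collar 318 0.1529 0.155 (array([ 0.54653734, -0.32180266]), np.float64(0.020831826773199714), 240) [ 546.8 -321.8]
b3 collar 404 0.1209 0.123 (array([ 0.54609313, -0.3221976 ]), np.float64(0.026748363649198935), 315) [ 546.6 -322. ]
b2 collar 402 0.0888 0.091 (array([ 0.54567636, -0.32208803]), np.float64(0.03295667442889205), 273) [ 546.6 -321.5]
```

View pics/s17.png

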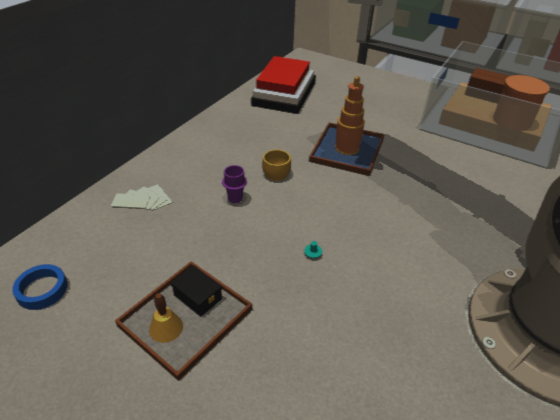

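View pics/w17.png

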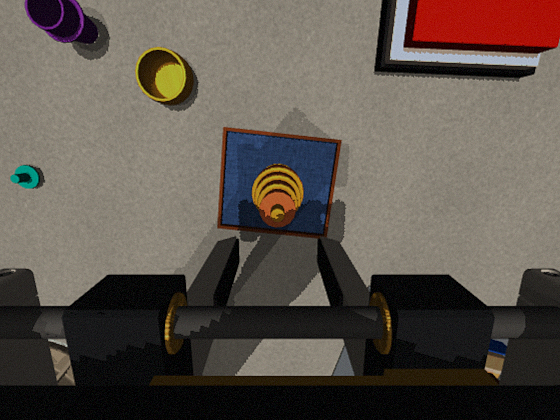

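The stack, with its lid at (357,80) in the side view, is straight, and every level is at home height (all within a constant −2 mm camera bias). One last check that the pot, the look-alikes and the other lot are unmoved, then I'll hand in.

```bash
python3 - <<'E'
from h import *
rim('top','t18',(.6496,-.1264),.052,.034)
rim('top','t18b',(.6795,.007),.082,.023)
a=cv2.imread('pics/top0.png').astype(int);b=cv2.imread('pics/t18.png').astype(int)
print('grey tray diff',abs(a-b)[150:230,115:205].mean().round(2), 'table noise',abs(a-b)[240:300,80:200].mean().round(2))
print(ctrl.get_obs()['force'].round(1)); order.close_job()
E
```

```text
top rim z 0.0513 fit c [ 0.6495 -0.1262] r 0.0321 97 encl [ 650.4 -126.7]
top rim z 0.0812 fit c [0.6797 0.0071] r 0.0211 72 encl [680.    7.7]
grey tray diff 4.62 table noise 5.21
[ 0.3  1.1 -0.4]
the job is handed in; nothing more can be done
```

The stack is packed and the job is handed in, at about 33 s of the 109 s allowed. I stood beaker1 in the middle of the blue tray, nested beakers 2, 3 and 4 in order, then put the copper lid on beaker4. The purple beaker and turquoise lid were left alone.

- **Fit:** each piece met resistance of about 6–12 N within 0.2 mm of its calculated home height. In the wrist camera, the three collars, the lid's disc and its knob all read about 2 mm low. That offset had been there on every wrist reading since the start, so I took it as camera bias and the heights as correct.
- **Position:** the lid and the collar centres line up within about 1–2 mm. The stack is within about 2 mm of the tray's measured centre.
- **Other items:** the pot reads within 1 mm of where it started, the purple beaker was not moved, and the grey tray shows no change beyond image noise. I checked the turquoise lid only by eye.
- **Discrepancy:** while gripping beaker1 the fingers read 68.4 mm, against its stated 70 mm. The other beakers read within 1 mm of their sizes, and beaker1 stands upright and level.

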